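# Seat the sample changer's beaker rack on its drive pins and ready the electrode head

### The job

The beaker rack of the sample changer is riding high on its drive pins. Swing the electrode head well clear of the rack, turn the rack clockwise by its T-handle, without lifting it off, until it drops fully home over the pins, stand the loose beaker upright in the rack's one empty place, and swing the head back in against its stop, over that beaker. Keep the loose beaker upright throughout and leave the other things on the bench where they are.

Things in the scene. Friction and masses are not known exactly. Their poses are not given: they have to be found in the camera images.
- changer: Sample changer: low white housing, 235 x 235 mm, 40 mm high, fixed to the bench. Origin on the bench under the rack's spindle; x to its back, y to its left; the housing reaches from -110 to +125 mm in x and y. Its front (-x) has a display and three keys. On top an aluminium drive plate, its surface 43 mm above the bench.
- spindle (a point): Tip of the fixed upright spindle (16 mm thick) at the middle of the drive plate, 99 mm above the bench. Round it stand three fixed tapered drive pins, 10 mm high, at three different distances from the spindle, so the rack fits home in one position only. The pins do not turn.
- rack: White round rack, 208 mm wide, 12 mm thick, about 0.6 kg with the five beakers fixed in it (rims 82 mm above its origin), loose on the spindle with 1 mm play. Origin: centre of its underside; z up. Home: origin 43 mm above changer's, x and y axes along changer's. At the start it rides on the pin tips 10 mm higher, turned 0.4 to 1.2 rad anticlockwise (seen from above) from home.
- bar_end_a (a point): In the rack's T-handle: a level bar along the rack's x axis, 140 mm long, 10 mm wide, 88 to 106 mm above the rack's origin, on a column 27 mm thick. This point is in the middle of the bar, 97 mm above the rack's origin, 60 mm from the spindle axis towards the rack's -x. At home this end points to changer's front.
- bar_end_b (a point): The same at the bar's other end (rack's +x). Pushed clockwise here with a few N the rack slides round on the pin tips; when its sockets (1.5 mm wider all round than the pins) meet the pins it drops 10 mm by its own weight, and the pins stop it from turning on.
- rack_place (a point): Centre of the floor of the rack's one empty place: 72 mm from the spindle axis along the rack's +y, 12 mm above its underside, in a collar 58 mm wide inside and 10 mm high. The next beakers stand 19 mm away on either side; room for fingers is towards the column (32 mm) and outside the rack. At home it is at changer's left (+y), under the swung-in head.
- head (a joint): Angle of the electrode head about its upright post: 0 = swung in against its stop, the electrodes over the empty place of a rack that is home; grows as the head swings out, clockwise seen from above, to 1.5 (pointing to changer's left, off the rack). It stays where it is left; about 1 N at head_bar moves it. 0 to 0.35 at the start.
- post (a point): Top of the fixed post's axis, 233 mm above the bench, at x = y = 100 mm of changer: the head turns about it. The post is 20 mm thick, the head's hub on it 34 mm wide.
- head_bar (a point): Point in the head's level arm, 70 mm from the post's axis, 214 mm above the bench. The arm is an aluminium bar 20 mm wide, 204 to 224 mm above the bench, from the post to the electrode holder; two thin leads lie about 25 mm above it.
- head_tip (a point): Between the tips of the electrodes, 104 mm from the post's axis, 169 mm above the bench. They hang from a round holder 42 mm wide, 201 to 227 mm above the bench.
- beaker: The loose beaker: a clear round plastic beaker, 50 mm wide at the foot and 53 mm at the rim, 70 mm high, 50 g, standing empty on the bench to the right of the changer. Origin at the centre of its underside; z up.
- wash_bottle: Bystander: squeeze bottle, 213 mm high, at the left. Origin in its underside.
- timer: Bystander: flat bench timer, 62 x 66 x 17 mm, at the right. Origin in its underside.
- petri: Bystander: round flat dish, 58 mm wide, 16 mm high, at the front left. Origin in its underside.
- marker: Bystander: marker pen, 124 mm long, 15 mm high, lying at the front right. Origin in its underside.
Not all that is in view belongs to the job. There is more than one size of the beaker; the one meant has the size given above.

How it is judged:
On the way, in this order (a step that is already met when the one before it is completed fails the run):
1. the head is swung clear of the rack (value of joint head above 0.75 rad), for 0.1 s.
2. the rack has dropped home over the drive pins (z of rack in the frame of changer below 0.0455 m and horizontal distance between rack and changer below 0.004 m and angle between the x axis of rack and the x axis of changer, either way round below 0.06 rad), for 0.2 s.
3. the loose beaker stands in the empty place (horizontal distance between beaker and rack_place below 0.006 m and z of beaker in the frame of rack below 0.0155 m and angle between beaker's own z axis and vertical below 0.08 rad and contact force between the fingers and beaker below 0.1 N), for 0.2 s.
At the end, for the whole second after the job is handed in: The rack lies home on the drive plate (within 2.5 mm in height, 4 mm sideways and 0.06 rad), the loose beaker stands at rest and upright (0.08 rad) on the floor of the empty place (within 6 mm of its centre, 3.5 mm in height), and the head is swung in to within 0.08 rad of its stop (all of step 2 and horizontal distance between beaker and rack_place below 0.006 m and z of beaker in the frame of rack below 0.0155 m and angle between beaker's own z axis and vertical below 0.08 rad and linear speed of beaker below 0.02 m/s and value of joint head below 0.08 rad); the robot touches nothing.
It fails at once if the loose beaker is tipped by more than 0.6 rad (angle between beaker's own z axis and vertical above 0.6 rad).
It fails at once if the rack is lifted off its spindle (raised more than 60 mm) (z of rack in the frame of changer above 0.103 m).
It fails at once if a bystander is moved by more than 30 mm (distance of any of wash_bottle, timer, petri, marker from where it was at the start of the episode above 0.03 m).
It also fails if it takes over 67 s, if anything falls off the work surface, if the arm or the gripper's body presses on something with over 40 N, if the wrist force passes 120 N, or if a joint passes its speed limit or range.

### The arm

A 6-joint arm with a two-finger parallel gripper is mounted at the origin on a cart in front of the work surface, level with it; the furniture and walls round the work are solid. World frame = base frame: x ahead of the robot, y to its left, z up, the work surface at z = 0. Lengths are in m, angles in rad, forces in N, time in s.
With the tool pointing down it reaches from about 0.25 to 0.725 m from the base axis. Payload 4 kg.
Tool frame: the origin (TCP) lies on the centre line of the jaws, within the pads' length; the fingertips stand 11 mm ahead of it and the grasp point (between the pads) lies 8 mm behind it (bot.nose_length is the distance from the TCP to the fingertips, in m); z points along the fingers, y is the direction in which the jaws open and shut (so a half turn about z gives the same grasp; the last joint's range is limited). The gripper opens to 85 mm and grips with 20 to 120 N. Pads are 22 mm wide; open, the fingers measure 114 mm over their backs; the gripper's body (76 mm by 85 mm) begins 54 mm behind the grasp point. The pads swing forward as they close: fully open they stand 13 mm farther back than shut.
Start: joints at [-1.197, 0.241, 0.005, 1.335, 0, 1.571], TCP at [0.183, -0.465, 0.242] pointing down, gripper open.
Joint ranges: [-2.72, 2.72], [-1.05, 1.87], [-1.09, 1.28], [-1.99, 2.15], [-1.42, 1.44], [-3.14, 3.14]. Speed limits (rad/s): [2.79, 2.79, 3.14, 3.14, 3.14, 3.14].

### API

Orientations are given as a unit quaternion [x, y, z, w].
In Python, from workcell import bot gives the robot as it stands.
- The arm moves only by the tool play_rows, never from a script. Its argument "plan" is one flat list of numbers, 6 for each row, row after row: the shift along the tool's x, y, z in mm, then the turn, a rotation vector about the tool's x, y, z in rad. A call has 1 to 20 rows; each row shifts and turns the commanded pose from where the row before left it, along the tool's axes as they then stand; what a row does not reach is not made up. A row lasts 1/8 s, in which the tool goes at most 62.5 mm and 10.7 degrees, less where a joint would pass 70% of its speed; a pose out of reach is approached as far as the arm can. A call with a gripper value outside its range is refused whole. "hand" is the opening in per cent of the stroke, from 0 (shut) to 100 (fully open), set as the call begins (left out, the last holds). The fingers move at their own pace and stop on an object; the grip force is fixed at half the most. Time passes only in rows, so rows that do not move let the fingers close. It gives the time, the measured TCP pose, the force and the opening at its end, in the units of the state.
- bot.get_obs(): the state, without advancing time (a new reading comes with each control period).
- bot.camera(name): name is "scene" or "top"; returns a dict with "frame" (480x640x3 uint8, blue, green, red), "range_z" (480x640 float32, m along the optical axis (not along the pixel's ray), 0 where there is no reading), "K" (3x3 intrinsics, pixels), "cam_to_world" (4x4, takes a point from camera to world coordinates). Camera axes: x right, y down, z forward; pixel columns grow to the right and rows downward; lengths in m; the calibration is good to about 2 mm. A picture is of the moment at which its call begins.
- bot.job_done(): hands the job in, once; it reports no verdict.
Trained networks look in the newest picture that a camera, given by its name, has taken for a name from the list of things; names that differ only in an ending like _2 or _b are one class to them, and where a whole thing is asked for, a point or a joint stands for the part that bears it (a point fixed in the world has none). Each returns a list of dicts, best first, with "p" (0 to 1); they miss things now and then, are a little off and sometimes report something else, mostly with a low value. They report only what shows in the picture. A call takes as long as a camera call. They do not tell look-alikes from the thing itself.
- bot.outline_of(query, camera): "mask" (480x640 bool, what is visible of it) and "point" ([row, column] in pixels, amid what is visible of it).
The state is a dict: "clock": time; "joint_pos": joint angles; "joint_vel": joint speeds; "tau": joint torques, N m; "eef_pos": TCP position; "tool_rot": TCP orientation; "ft_force": force on the tool from outside, world axes, zero at the start; "ft_torque": the same for the moment, N m; "grip_width": finger opening in m.
Only numpy, scipy, OpenCV 4.12 (cv2) and the standard library are available. Lean on these libraries where they do the work, as an engineer would, in place of code of your own. Each camera call takes 0.05 s, during which the arm holds its last target.

## Working session

There is one attempt and no reset: what is moved stays moved. The work goes in short steps, Python scripts to look and compute and a tool call to move; the robot and the scene stay as the last step left them, time stands still between calls to the robot, and variables do not carry over. Pictures are saved under pics/ and viewed, and the job is handed in when it is done.

Besides the shell and the picture viewer there is one more tool, called after "Request:" as name(argument=value, ...), one argument or row to a line, values as JSON. play_rows: Moves the arm, as the interface text tells. Its arguments: {"type":"object","properties":{"plan":{"type":"array","items":{"type":"number"}},"hand":{"type":"number"}},"required":["plan"]}

```bash
mkdir -p pics; ls
cat > h.py <<'E'
import numpy as np, cv2
from workcell import bot
def pw(c,u,v,z=None):
    z=c["range_z"][v,u] if z is None else z
    K=c["K"];p=np.array([(u-K[0,2])*z/K[0,0],(v-K[1,2])*z/K[1,1],z,1.])
    return (c["cam_to_world"]@p)[:3]
def cloud(c):
    K=c["K"];z=c["range_z"];v,u=np.mgrid[:480,:640]
    P=np.stack([(u-K[0,2])*z/K[0,0],(v-K[1,2])*z/K[1,1],z],-1)
    W=P@c["cam_to_world"][:3,:3].T+c["cam_to_world"][:3,3]
    W[z<=0]=np.nan
    return W
def proj(c,p):
    q=np.linalg.inv(c["cam_to_world"])@np.append(p,1); K=c["K"]
    return K[0,0]*q[0]/q[2]+K[0,2],K[1,1]*q[1]/q[2]+K[1,2]
E
python3 - <<'E'
from h import *
for n in("scene","top"):
    c=bot.camera(n);cv2.imwrite(f"pics/{n}0.png",c["frame"]);print(n,c["cam_to_world"].round(3).tolist(),c["K"].round(1).tolist())
    for q in("changer","rack","bar_end_a","head","beaker","wash_bottle","timer","petri","marker"):
        for d in bot.outline_of(q,n): print(q,round(d["p"],2),d["point"],d["mask"].sum())
o=bot.get_obs();print(o["clock"],o["eef_pos"],o["tool_rot"],bot.nose_length,o["grip_width"])
E
```

```text
pics
scene [[-0.6, -0.584, 0.547, -0.233], [-0.8, 0.434, -0.414, 0.55], [0.005, -0.686, -0.728, 1.174], [0.0, 0.0, 0.0, 1.0]] [[502.9, 0.0, 327.4], [0.0, 502.9, 243.7], [0.0, 0.0, 1.0]]
changer 0.82 [306.4, 300.0] 3149
changer 0.29 [259.3, 294.0] 713
rack 0.59 [280.8, 332.2] 3921
rack 0.36 [228.1, 406.1] 280
bar_end_a 0.89 [284.9, 328.1] 3883
bar_end_a 0.73 [372.4, 261.0] 415
head 0.68 [256.3, 290.2] 706
beaker 0.9 [253.0, 390.2] 896
beaker 0.74 [233.4, 371.4] 835
beaker 0.6 [228.8, 402.2] 311
beaker 0.42 [284.2, 331.6] 3772
beaker 0.34 [315.9, 171.9] 1288
wash_bottle 0.92 [315.2, 172.6] 1231
petri 0.65 [374.8, 261.2] 390
petri 0.53 [257.4, 294.8] 763
top [[0.014, -0.977, 0.215, 0.261], [-1.0, -0.013, 0.006, -0.052], [-0.003, -0.215, -0.977, 1.342], [0.0, 0.0, 0.0, 1.0]] [[440.3, 0.0, 317.3], [0.0, 440.3, 237.6], [0.0, 0.0, 1.0]]
changer 0.75 [260.4, 274.4] 2320
rack 0.66 [260.8, 298.4] 3713
bar_end_a 0.71 [261.7, 298.6] 3925
head 0.98 [238.7, 259.0] 561
beaker 0.73 [230.1, 377.8] 645
beaker 0.68 [242.8, 413.2] 276
beaker 0.65 [267.4, 381.2] 662
beaker 0.47 [255.9, 270.7] 2492
beaker 0.41 [301.3, 412.5] 158
wash_bottle 0.97 [206.1, 164.0] 844
timer 0.58 [263.8, 473.0] 465
petri 0.87 [291.1, 206.2] 333
1.0 [ 0.18258098 -0.46546584  0.24231491] [9.82580737e-01 1.85836208e-01 8.65289744e-06 4.69496203e-07] 0.011 0.08548291423069126
```

View pics/scene0.png

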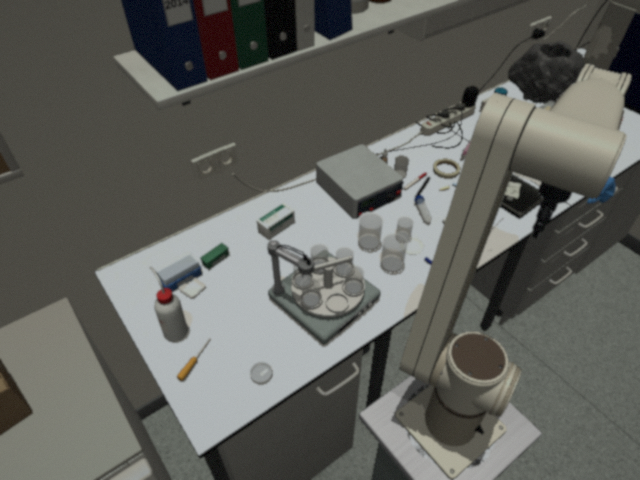

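View pics/top0.png

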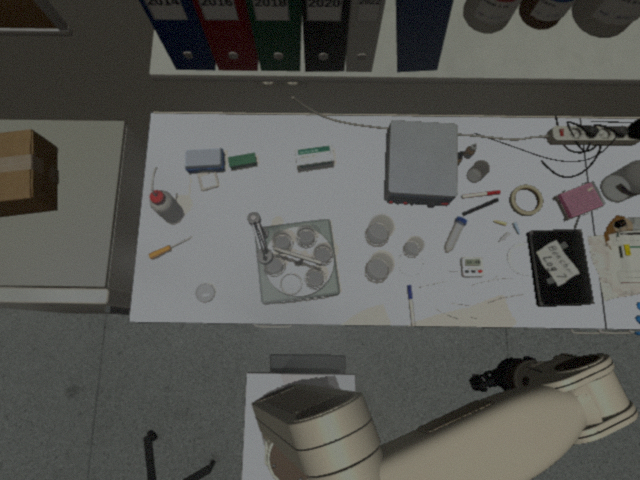

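Run:
```python
from h import *
a=cv2.imread("pics/top0.png");cv2.imwrite("pics/top0z.png",cv2.resize(a[180:330,150:350+0],None,fx=4,fy=4,interpolation=cv2.INTER_CUBIC))
cv2.imwrite("pics/top0y.png",cv2.resize(a[190:340,340:500],None,fx=4,fy=4,interpolation=cv2.INTER_CUBIC))
a=cv2.imread("pics/scene0.png");cv2.imwrite("pics/scene0z.png",cv2.resize(a[180:380,220:440],None,fx=3,fy=3,interpolation=cv2.INTER_CUBIC))
```

```text
(no output)
```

View pics/top0z.png

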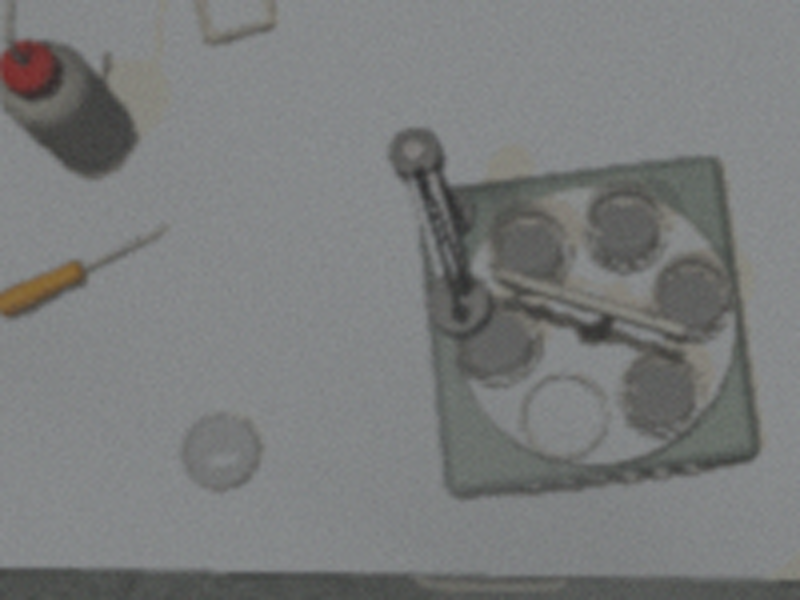

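View pics/top0y.png

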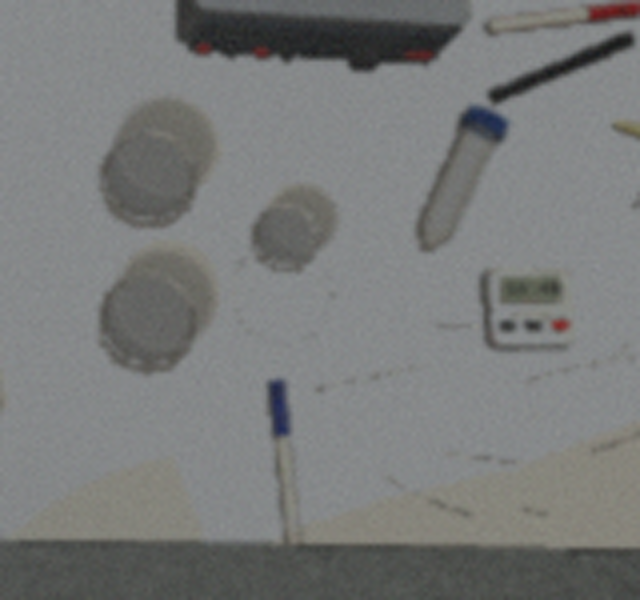

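View pics/scene0z.png

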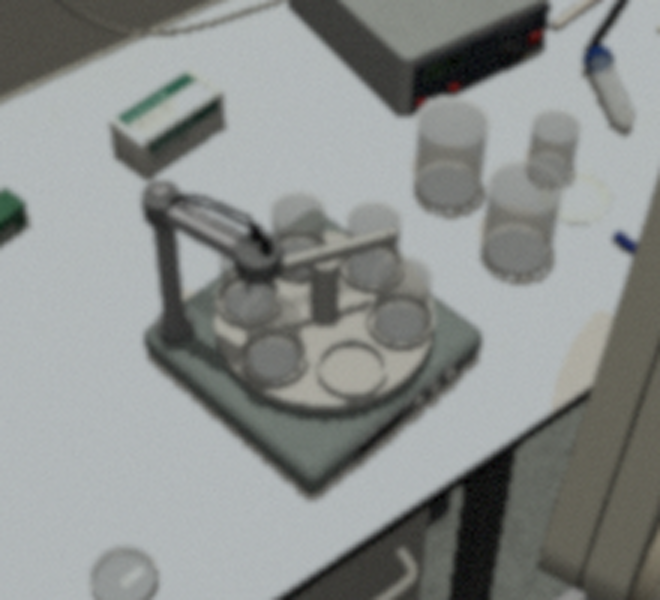

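The top view shows the changer at about (298,260). The head points forward and slightly right from its post at (253,217). The rack's empty place is at about (291,284), front left, and the bar runs from (273,249) to (321,266). The two large beakers at (378,230) and (381,267) look too wide, and the small one at (413,246) looks right. Next I'll measure these.

Run:
```python
from h import *
C={n:bot.camera(n) for n in("top","scene")}
W=cloud(C["top"]);z=W[...,2]
reg=np.zeros((480,640),bool);reg[200:310,235:350]=1
def rect(m,name):
    p=W[m][:,:2].astype(np.float32);r=cv2.minAreaRect(p*1000);print(name,len(p),r)
rect(reg&(z>.03)&(z<.0465),"housing top")
m=reg&(z>.139)&(z<.164);p=W[m];print("bar",len(p),p.mean(0));rect(m,"bar")
m=reg&(z>.198)&(z<.235);print("head",m.sum(),W[m].mean(0));rect(m,'head')
for n in C:
  W=cloud(C[n])
  for q in("beaker",):
    for d in bot.outline_of(q,n):
        if d["mask"].sum()>1000: continue
        p=W[d["mask"]];p=p[~np.isnan(p[:,0])]
        print(n,d["point"],d["p"],np.percentile(p,[2,50,98],axis=0).round(3).tolist())
        v,u=np.nonzero(d["mask"]);print(u.min(),u.max(),v.min(),v.max())
```

```text
housing top 1703 ((478.24114990234375, 18.364151000976562), (238.21022033691406, 234.61000061035156), 8.175212860107422)
bar 261 [0.47410866 0.01180435 0.15429652]
bar 261 ((490.6188659667969, 24.55738067626953), (219.2936553955078, 99.03034973144531), 64.81420135498047)
head 449 [0.5021074  0.10456373 0.22561966]
head 449 ((507.25445556640625, 104.4823226928711), (139.7179718017578, 40.391136169433594), 16.07148551940918)
top [267.6, 379.2] 0.71 [[0.425, -0.262, -0.0], [0.466, -0.233, 0.027], [0.495, -0.192, 0.102]]
366 394 251 280
top [227.5, 380.7] 0.59 [[0.537, -0.264, -0.001], [0.582, -0.234, 0.04], [0.608, -0.194, 0.102]]
366 394 213 244
top [242.9, 413.8] 0.53 [[0.502, -0.359, -0.001], [0.531, -0.339, 0.026], [0.55, -0.31, 0.07]]
404 424 236 255
scene [253.6, 390.6] 0.85 [[0.425, -0.261, 0.008], [0.457, -0.221, 0.065], [0.496, -0.189, 0.102]]
381 407 233 272
scene [230.2, 369.8] 0.72 [[0.538, -0.264, 0.005], [0.567, -0.221, 0.065], [0.609, -0.192, 0.102]]
358 383 212 249
```

Run:
```python
from h import *
C={n:bot.camera(n) for n in("top","scene")}
Ws={n:cloud(C[n]) for n in C}
sp=np.array([.472,.010])
for n,W in Ws.items():
    z=W[...,2];r=np.hypot(W[...,0]-sp[0],W[...,1]-sp[1])
    m=(z>.15)&(z<.163)&(r<.09)
    p=W[m]; 
    vx,vy,x,y=cv2.fitLine(p[:,:2].astype(np.float32),cv2.DIST_HUBER,0,1e-4,1e-4).ravel()
    t=(p[:,:2]-[x,y])@[vx,vy];e=(p[:,:2]-[x,y])@[-vy,vx]
    print(n,"bar",m.sum(),"ang",np.arctan2(vy,vx),"ends",[x+vx*t.min(),y+vy*t.min()],[x+vx*t.max(),y+vy*t.max()],e.std(),p[:,2].mean())
    m=(z>.2)&(z<.232)&(abs(W[...,0]-.51)<.09)&(abs(W[...,1]-.1)<.06);p=W[m]
    vx,vy,x,y=cv2.fitLine(p[:,:2].astype(np.float32),cv2.DIST_HUBER,0,1e-4,1e-4).ravel()
    t=(p[:,:2]-[x,y])@[vx,vy];print("head",np.arctan2(vy,vx),[x+vx*t.min(),y+vy*t.min()],[x+vx*t.max(),y+vy*t.max()])
    m=(z>.03)&(z<.0465)&(r<.2);rr=cv2.minAreaRect((W[m][:,:2]*1000).astype(np.float32));print("hous",rr)
    # small beaker
    m=(z>.055)&(z<.078)&(np.hypot(W[...,0]-.527,W[...,1]+.335)<.05)
    p=W[m];print("beaker rim",m.sum(),p.min(0),p.max(0))
    if len(p)>4: print(cv2.minEnclosingCircle((p[:,:2]*1000).astype(np.float32)))
    m=(z>.004)&(z<.078)&(np.hypot(W[...,0]-.527,W[...,1]+.335)<.05)
    p=W[m]; print("beaker all",m.sum(),p.min(0),p.max(0),cv2.minEnclosingCircle((p[:,:2]*1000).astype(np.float32)))
    # overlay of candidate beaker
    im=C[n]["frame"].copy()
    for k in range(0,360,5):
        a=np.radians(k)
        for rad,zz in((.025,0),(.0265,.07)):
            u,v=proj(C[n],[.527+rad*np.cos(a),-.335+rad*np.sin(a),zz]);im[int(v+.5),int(u+.5)]=(0,0,255)
    u,v=map(int,proj(C[n],[.527,-.335,.03]))
    cv2.imwrite(f"pics/bk_{n}.png",cv2.resize(im[v-40:v+40,u-50:u+50],None,fx=6,fy=6,interpolation=cv2.INTER_NEAREST))
```

```text
top bar 189 ang 1.2791146 ends [np.float64(0.4528683769137247), np.float64(-0.05607786366289948)] [np.float64(0.4929473825770042), np.float64(0.07740972396188522)] 0.0029436821481911616 0.15785300201355618
head 0.31055287 [np.float64(0.43927307790306175), np.float64(0.08432098729219828)] [np.float64(0.5744968906258338), np.float64(0.12771933789782314)]
hous ((478.3209228515625, 18.40966796875), (237.7303924560547, 234.4515838623047), 8.061985969543457)
beaker rim 84 [ 0.50103739 -0.3596891   0.05530031] [ 0.55126631 -0.30813138  0.07618564]
((526.9580078125, -334.2178039550781), 26.914989471435547)
beaker all 334 [ 0.48231089 -0.38327739  0.00401896] [ 0.57425563 -0.2931539   0.07618564] ((526.5186767578125, -335.62261962890625), 49.46535873413086)
scene bar 171 ang 1.2836723 ends [np.float64(0.4516738274314755), np.float64(-0.05388649630721514)] [np.float64(0.48337554726199167), np.float64(0.05347384099394839)] 0.0031127189304498864 0.15657655636415999
head 0.31534526 [np.float64(0.4372590834253946), np.float64(0.09284610146490758)] [np.float64(0.5706564405723377), np.float64(0.13636451174227399)]
hous ((481.86871337890625, -23.089752197265625), (237.68426513671875, 326.3525695800781), 7.210287570953369)
beaker rim 127 [ 0.49952373 -0.36213413  0.05508062] [ 0.55625846 -0.30500729  0.07407269]
((526.9536743164062, -334.0137023925781), 29.30491065979004)
beaker all 335 [ 0.47816144 -0.38020266  0.00404602] [ 0.55625846 -0.30500729  0.07407269] ((517.7982788085938, -340.27392578125), 40.46846008300781)
```

View pics/bk_top.png

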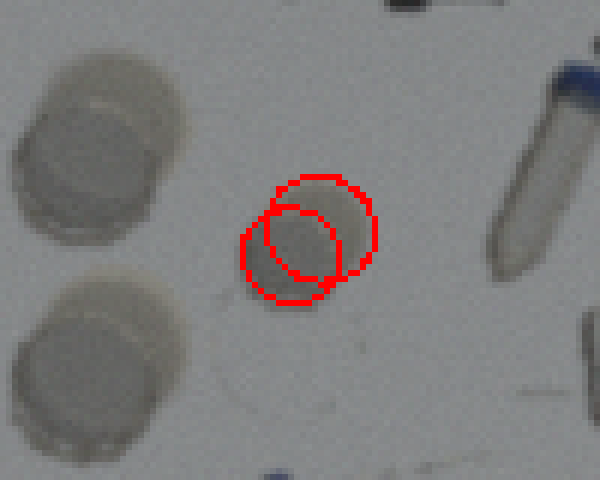

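View pics/bk_scene.png

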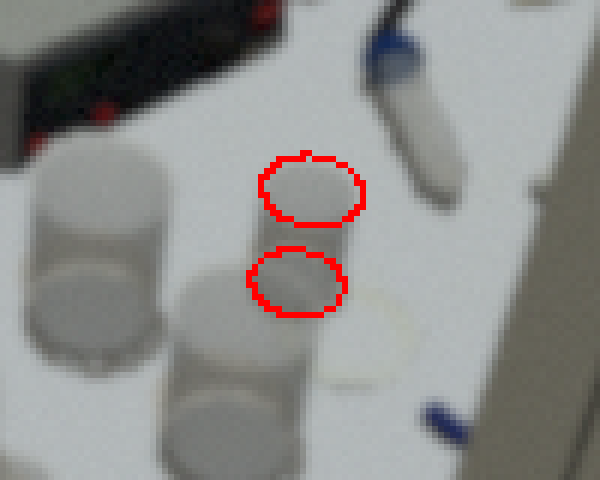

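Run:
```python
from h import *
c=bot.camera("top");W=cloud(c)
for n,(u,v) in dict(bk=(413,243),x=(480,170)).items():
    r=W[v-16:v+17,u-16:u+17,2]*1000
    print(n);print("\n".join(" ".join(f"{int(a):3d}" if a==a else " nn" for a in row[::2]) for row in r[::2]))
im=c["frame"];cv2.imwrite("pics/small.png",cv2.resize(im[140:280,360:500],None,fx=4,fy=4,interpolation=cv2.INTER_CUBIC))
# fit foot and rim circles
for (x,y,rf,rr) in((.527,-.337,.0235,.025),):
    pass
d=bot.outline_of("beaker","top")
for e in d: print(e["p"],e["point"])
```

```text
bk
  1  -2  -3  -1   0   1   1   0   0   0   3  -6   1   0  -3   5   0
  1  -1   4   3   0  -1   0   1   0  -2   0  -1   1   1   0   0   0
 -6   1  -2   3   0   0   0   1   2   1   3   3   2   2   0   0  -3
  0   2   0   0   1   3   4   5   2   3   6  -3   1   0   0   1   1
  0  -3  -1   0   1   4   0   0   3   2   3   0  -1   0   1   0   0
  0   5   0   0   4  -1   1  65  57  55  53  63  71  -2   1   0  -1
 -4   2  -1   0   6   0  72  28  27  31  45  50  62  69   1  -1   0
 -2   0   2   4  -2  46   4   1   5   6  23  36  47  66   0   2   3
  0  -4   0  -1   8  67   5   0   3   2   5  22  36  65  -1   3   3
  3  -1  -2   3  27  61   4   7   1   4   2  13  33  58  -2   0  -1
  0   2   0   0  28  53   2   0   0   5  -2   7  29  60   4   1   7
  0  -3   3   0  24  44  68   0   1   0   3   5  36  71   0   0  -3
  4   0   0  -2  16  33  44  59   0   0   4  14  75   1  -2   1   3
 -1   0  -1   0   6  17  39  42  48  56  44  -1   1  -1   2  -3  -4
 -2   5   2   0   0   3  16  19  25  18   3   2  -1  -2   0  -1   3
 -1   2   0   2   3  -2   0   0   2   4   0   1   8   1  -1   0   3
  5  -2  
[... 595 characters left out ...]
2   3   2
 -2  -1  15  40  56   6   6   4  16  22  32  49  65  -3   8   3   5
 -2   0  24  36  51  65   1   0   5  13  29  45  69   0   0   0   0
 -5   1  22  31  46  54  66   0  -1   9  32  70   0  -1   0   2   1
  3   1  11  25  40  44  53  55  64  62  51   3   2   2   0   3   0
 -2   3   3  20  28  36  37  48  39  29   2   2   0  -5   1   4   0
  0   1   4  10  14  23  22  22   6   0   2  -2  -1   1  -4  -3   2
  4   0   1   1   3   2   8   3   5   2  -2   2   3   0   3   2  -4
  2   1   7   2   0   0   3   2   2   0   2   5   4   5   0   0   2
 -4   2  -2   5   5   2  -1   0   3   3  -3   3  -2   0   1  -4   0
0.9 [230.7, 377.5]
0.78 [266.0, 382.9]
0.53 [242.9, 413.0]
0.51 [263.7, 274.3]
```

View pics/small.png

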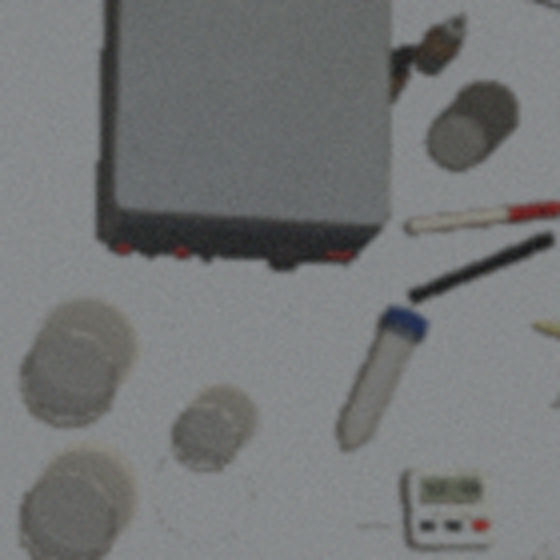

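The target is the small beaker: 70 mm high, about 50 mm wide, at about (0.527, -0.335). The dark look-alike near (480,170) is out of reach, and the two large ones are 100 mm high. Next is a helper to plan the rows, then the head.

```bash
cat >> h.py <<'E'
POST=np.array([.557,.1225]);SP=np.array([.472,.010]);YC=.1414
def yaw_of(q):
    from scipy.spatial.transform import Rotation as R
    X=R.from_quat(q).as_matrix()[:,0];return np.arctan2(X[1],X[0])
def plan(wps,start=None):
    """wps: (x,y,z,yaw,maxstep_mm,maxturn)"""
    o=bot.get_obs()
    p=np.array(o["eef_pos"] if start is None else start[:3],float);y=yaw_of(o["tool_rot"]) if start is None else start[3]
    rows=[]
    for w in wps:
        q=np.array(w[:3]);d=(q-p);st=w[4] if len(w)>4 else 45;tu=w[5] if len(w)>5 else .15
        n=max(1,int(np.ceil(max(np.linalg.norm(d)*1000/st,abs(w[3]-y)/tu)-1e-6)))
        p0,y0=p.copy(),y
        for i in range(1,n+1):
            t=p0+(q-p0)*i/n;ty=y0+(w[3]-y0)*i/n
            x_=np.array([np.cos(y),np.sin(y),0]);y_=np.array([np.sin(y),-np.cos(y),0])
            dd=t-p;r=[round(1000*dd@x_,1),round(1000*dd@y_,1),round(-1000*dd[2],1),0,0,round(-(ty-y),3)]
            rows.append(r);p=p+(r[0]*x_+r[1]*y_)/1000-np.array([0,0,r[2]/1000]);y=y-r[5]
    print("clock",o["clock"],"pos",o["eef_pos"].round(4),"yaw",round(yaw_of(o["tool_rot"]),3),"F",np.round(o["ft_force"],1),"g",round(o["grip_width"],4))
    for i in range(0,len(rows),20):
        print(len(rows[i:i+20]),"rows:",", ".join(str(v+0.0).rstrip('0').rstrip('.') if v else "0" for r in rows[i:i+20] for v in r))
    print("end",p,y)
def arc(th,r,c,z,rt=0):
    u=-np.array([np.cos(th),np.sin(th)]);n=np.array([np.sin(th),-np.cos(th)])
    q=POST+r*u+c*n;return (q[0],q[1],z)
E
python3 - <<'E'
from h import *
th=.31
a=arc(th,.06,.042,.30)
W=[(.32,-.25,.30,.34,50,.15),(*a,th,50,.15),(*a[:2],.219,th,35,.15)]
plan(W)
E
```

```text
clock 1.4 pos [ 0.1826 -0.4655  0.2423] yaw 0.374 F [0.5 0.3 0.9] g 0.0854
17 rows: 34.4, -25.1, -9.6, 0, 0, 0.006, 34.3, -25.2, -9.6, 0, 0, 0.005, 34.2, -25.5, -9.6, 0, 0, 0.006, 34, -25.6, -9.7, 0, 0, 0.006, 33.8, -25.9, -9.6, 0, 0, 0.005, 33.8, -26, -9.6, 0, 0, 0.006, 35.8, -29, 0, 0, 0, 0.004, 35.7, -29.2, 0, 0, 0, 0.003, 35.6, -29.2, 0, 0, 0, 0.004, 35.4, -29.4, 0, 0, 0, 0.004, 35.4, -29.5, 0, 0, 0, 0.004, 35.2, -29.7, 0, 0, 0, 0.003, 35.2, -29.8, 0, 0, 0, 0.004, 35, -29.9, 0, 0, 0, 0.004, 0, 0, 27, 0, 0, 0, 0, 0, 27, 0, 0, 0, 0, 0, 27, 0, 0, 0
end [0.5126978  0.06418052 0.21900018] 0.30979621427853826
```

Request:
play_rows(
  plan=[34,-25,-10,0,0,0.01,34,-25,-10,0,0,0,34,-25,-10,0,0,0.01,34,-26,-10,0,0,0,34,-26,-9,0,0,0.01,34,-26,-9,0,0,0,36,-29,0,0,0,0.01,36,-29,0,0,0,0,36,-29,0,0,0,0.01,35,-29,0,0,0,0,35,-30,0,0,0,0.01,35,-30,0,0,0,0,35,-30,0,0,0,0.01,35,-30,0,0,0,0],
  hand=0,
)

```text
clock: 3.15
eef_pos: [0.5138, 0.0647, 0.3004]
tool_rot: [0.988, 0.151, 0.0, 0.0]
ft_force: [0.5, -0.0, -0.1]
grip_width: 0.0
```

Run:
```python
from h import *
c=bot.camera("scene");cv2.imwrite("pics/s1.png",cv2.resize(c["frame"][100:350,180:440],None,fx=2.3,fy=2.3))
th=.31
a=arc(th,.06,.042,.30)
W=[(*a,th,20),(*a[:2],.219,th,30,.15)]+[(*arc(th,.06,c,.219),th,7) for c in(.025,)]+[(*arc(t,.06,.0245,.219),t) for t in np.linspace(th,-.986,14)[1:]]
plan(W)
```

```text
clock 3.2 pos [0.5163 0.0691 0.2995] yaw 0.308 F [4.2 2.7 0.7] g 0.0003
20 rows: -5, 3.5, -0.5, 0, 0, -0.002, 0, 0, 27, 0, 0, 0, 0, 0, 27, 0, 0, 0, 0, 0, 27, 0, 0, 0, 0, -5.7, 0, 0, 0, 0, 0, -5.6, 0, 0, 0, 0, 0, -5.7, 0, 0, 0, 0, -2.1, -6.6, 0, 0, 0, 0.1, -2.1, -6.1, 0, 0, 0, 0.1, -2.2, -6.1, 0, 0, 0, 0.099, -2.1, -6.1, 0, 0, 0, 0.1, -2.2, -6, 0, 0, 0, 0.1, -2.1, -6.1, 0, 0, 0, 0.099, -2.1, -6.1, 0, 0, 0, 0.1, -2.2, -6.1, 0, 0, 0, 0.1, -2.1, -6.1, 0, 0, 0, 0.099, -2.2, -6.1, 0, 0, 0, 0.1, -2.1, -6.1, 0, 0, 0, 0.1, -2.2, -6.1, 0, 0, 0, 0.099, -2.1, -6.1, 0, 0, 0, 0.1
end [0.50344944 0.15901132 0.219033  ] -0.9858760187913882
```

View pics/s1.png

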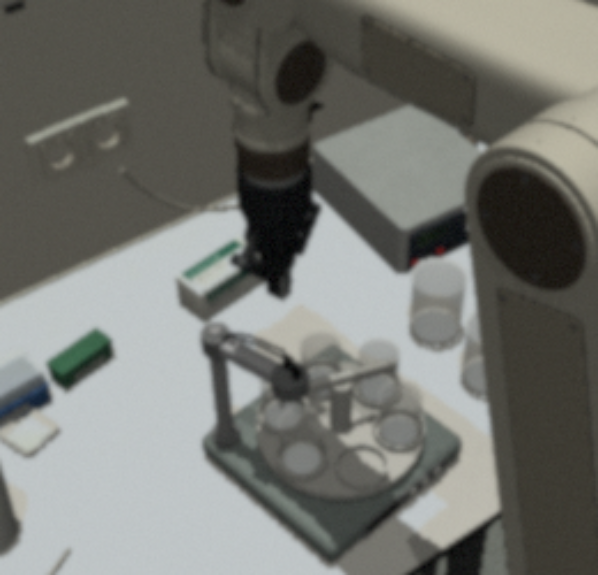

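The gripper is above and to the right of the head arm, clear of it. Next I go down beside the arm and sweep it.

Request:
play_rows(
  plan=[0,0,0,0,0,0,0,0,27,0,0,0,0,0,27,0,0,0,0,0,27,0,0,0,0,-6,0,0,0,0,0,-6,0,0,0,0,0,-6,0,0,0,0,-2,-6.5,0,0,0,0.1,-2,-6,0,0,0,0.1,-2,-6,0,0,0,0.1],
)

```text
clock: 4.45
eef_pos: [0.503, 0.0479, 0.2201]
tool_rot: [0.999, 0.037, -0.001, -0.02]
ft_force: [0.7, -0.5, 0.3]
grip_width: 0.0002
```

Run:
```python
from h import *
c=bot.camera("scene");cv2.imwrite("pics/s2.png",cv2.resize(c["frame"][150:350,200:400],None,fx=3,fy=3))
y=yaw_of(bot.get_obs()["tool_rot"])
plan([(*arc(t,.06,.0245,.219),t) for t in np.linspace(y,-.986,int((y+.986)/.1)+2)[0:]])
```

```text
clock 4.5 pos [0.5028 0.0445 0.2201] yaw 0.068 F [ 1.  -1.8  0.5] g -0.0001
13 rows: -0.3, -24.8, 0.5, 0, 0, 0, -0.3, -24.8, 0.6, 0, 0, 0, -2.1, -5.9, 0, 0, 0, 0.096, -2, -5.8, 0, 0, 0, 0.096, -2.1, -5.9, 0, 0, 0, 0.095, -2.1, -5.8, 0, 0, 0, 0.096, -2, -5.9, 0, 0, 0, 0.096, -2.1, -5.8, 0, 0, 0, 0.096, -2.1, -5.9, 0, 0, 0, 0.096, -2, -5.8, 0, 0, 0, 0.095, -2.1, -5.9, 0, 0, 0, 0.096, -2.1, -5.8, 0, 0, 0, 0.096, -2, -5.9, 0, 0, 0, 0.096
end [0.50348955 0.15898297 0.21896914] -0.9861417278459206
```

View pics/s2.png

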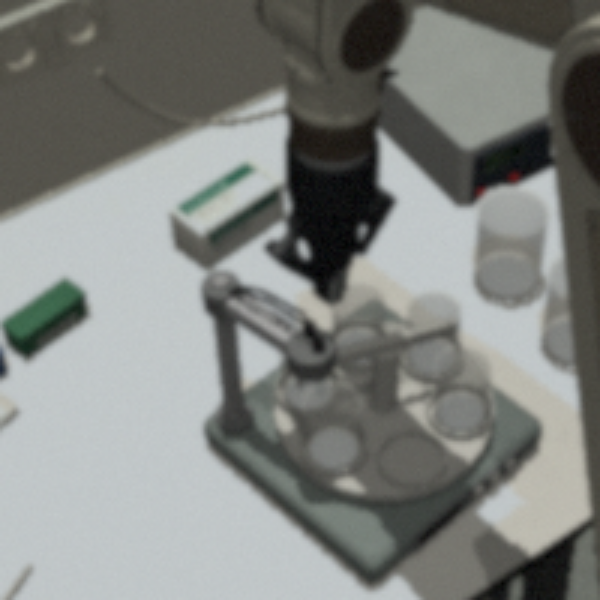

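Request:
play_rows(
  plan=[0,0,0,0,0,0],
)

```text
clock: 4.62
eef_pos: [0.5029, 0.0469, 0.2199]
tool_rot: [0.999, 0.036, -0.001, -0.02]
ft_force: [0.4, 0.4, -0.6]
grip_width: -0.0002
```

Run:
```python
from h import *
o=bot.get_obs()
for k in("clock","joint_pos","joint_vel","tau","eef_pos","tool_rot","ft_force"):print(k,np.round(o[k],3))
```

```text
clock 4.625
joint_pos [ 0.07   0.262 -0.026  1.284  0.039  3.14 ]
joint_vel [ 0.024  0.005  0.002 -0.001  0.002  0.001]
tau [-4.6300e-01 -3.7975e+01  2.4865e+01  3.9000e-02  8.2000e-02 -2.0000e-03]
eef_pos [0.503 0.047 0.22 ]
tool_rot [ 0.999  0.036 -0.001 -0.02 ]
ft_force [ 0.386  0.382 -0.635]
```

Joint 6 hit its limit: its angle is π + j1 − yaw, so the yaw has to stay above j1. I'll turn back and sweep at a constant yaw.

Request:
play_rows(
  plan=[0,0,0,0,0,-0.13,0,0,0,0,0,-0.13,0,0,0,0,0,-0.13,0,0,0,0,0,0,0,0,0,0,0,0],
)

```text
clock: 5.25
eef_pos: [0.5028, 0.0483, 0.2195]
tool_rot: [0.973, 0.229, 0.002, -0.02]
ft_force: [0.3, 1.0, 0.1]
grip_width: 0.0
```

Run:
```python
from h import *
o=bot.get_obs()
for k in("clock","joint_pos","joint_vel","eef_pos","tool_rot","ft_force"):print(k,np.round(o[k],3))
y=yaw_of(o["tool_rot"])
plan([(*arc(t,.06,.026,.219),y,20) for t in [.31]]+[(*arc(t,.06,.026,.219),y) for t in np.linspace(.31,-.986,14)[1:]])
```

```text
clock 5.25
joint_pos [ 0.073  0.263 -0.026  1.284  0.039  2.752]
joint_vel [-0.001  0.001 -0.004 -0.001 -0.    -0.007]
eef_pos [0.503 0.048 0.22 ]
tool_rot [ 0.973  0.229  0.002 -0.02 ]
ft_force [0.323 0.956 0.055]
clock 5.25 pos [0.5028 0.0483 0.2195] yaw 0.462 F [0.3 1.  0.1] g 0.0
15 rows: 9.2, -12.8, 0.3, 0, 0, 0, 9.2, -12.8, 0.2, 0, 0, 0, -1.3, -6.4, 0, 0, 0, 0, -0.7, -6.5, 0, 0, 0, 0, -0.1, -6.5, 0, 0, 0, 0, 0.6, -6.5, 0, 0, 0, 0, 1.2, -6.4, 0, 0, 0, 0, 1.9, -6.2, 0, 0, 0, 0, 2.5, -6, 0, 0, 0, 0, 3.1, -5.8, 0, 0, 0, 0, 3.6, -5.4, 0, 0, 0, 0, 4.1, -5, 0, 0, 0, 0, 4.7, -4.6, 0, 0, 0, 0, 5, -4.1, 0, 0, 0, 0, 5.5, -3.6, 0, 0, 0, 0
end [0.5022155  0.15818263 0.21900374] 0.462016418317666
```

```bash
cat >> h.py <<'E'
from scipy.spatial.transform import Rotation as Rn
def tilt():
    o=bot.get_obs();y=yaw_of(o["tool_rot"]);D=np.array([[np.cos(y),np.sin(y),0],[np.sin(y),-np.cos(y),0],[0,0,-1]])
    Rm=Rn.from_quat(o["tool_rot"]).as_matrix()
    print("level rotvec",Rn.from_matrix(Rm.T@D).as_rotvec().round(4),"j",o["joint_pos"].round(2))
E
python3 -c "
from h import *
tilt()"
```

```text
level rotvec [-0.0372 -0.013   0.0002] j [ 0.07  0.26 -0.03  1.28  0.04  2.75]
```

Request:
play_rows(
  plan=[0,0,0,-0.037,-0.013,0,9,-13,0,0,0,0,9,-13,0,0,0,0,-1,-6,0,0,0,0,-1,-6.5,0,0,0,0,0,-6.5,0,0,0,0,0.5,-6.5,0,0,0,0,1,-6.5,0,0,0,0,2,-6,0,0,0,0,2.5,-6,0,0,0,0,3,-6,0,0,0,0],
)

```text
clock: 6.62
eef_pos: [0.4909, 0.1277, 0.2194]
tool_rot: [0.973, 0.23, -0.0, -0.0]
ft_force: [-0.5, -1.1, -0.5]
grip_width: 0.0004
```

Run:
```python
from h import *
c=bot.camera("scene");cv2.imwrite("pics/s3.png",cv2.resize(c["frame"][150:350,200:400],None,fx=3,fy=3))
tilt();o=bot.get_obs();y=yaw_of(o["tool_rot"])
plan([(*arc(t,.06,.026,.219),y) for t in np.linspace(-.49,-.986,6)])
```

```text
level rotvec [-0.0011  0.     -0.    ] j [ 0.26  0.27 -0.02  1.28  0.    2.93]
clock 6.675 pos [0.491  0.1285 0.2193] yaw 0.464 F [-0.9  1.  -0.4] g 0.0008
6 rows: 0.4, 1, 0.3, 0, 0, 0, 3.7, -5.3, 0, 0, 0, 0, 4.1, -5, 0, 0, 0, 0, 4.6, -4.6, 0, 0, 0, 0, 5.1, -4, 0, 0, 0, 0, 5.4, -3.6, 0, 0, 0, 0
end [0.50217218 0.15819077 0.21904079] 0.4644589640459175
```

View pics/s3.png

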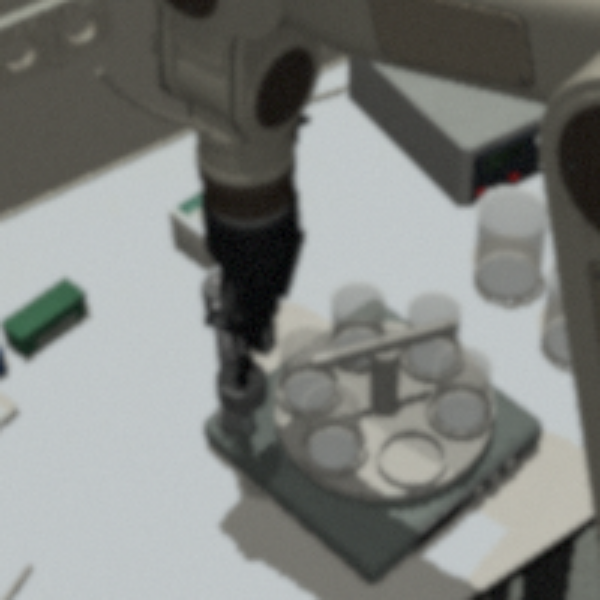

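The head follows the finger, with its holder now at about (240,400). I'll continue.

Request:
play_rows(
  plan=[0,0,0,0,0,0,4,-5,0,0,0,0,4,-5,0,0,0,0,4.5,-4.5,0,0,0,0,5,-4,0,0,0,0,5.5,-3.5,0,0,0,0,0,0,0,0,0,0,-2,12,0,0,0,0,-2,25,0,0,0,0,0,0,-40,0,0,0],
)

```text
clock: 7.92
eef_pos: [0.5132, 0.1198, 0.2567]
tool_rot: [0.974, 0.228, -0.004, 0.0]
ft_force: [0.6, 0.5, 1.0]
grip_width: -0.0001
```

Run:
```python
from h import *
c=bot.camera("scene");cv2.imwrite("pics/s4.png",cv2.resize(c["frame"][150:350,200:400],None,fx=3,fy=3))
W=cloud(c);z=W[...,2]
m=(z>.2)&(z<.232)&(W[...,0]>.46)&(W[...,0]<.62)&(W[...,1]>.1)&(W[...,1]<.26);p=W[m]
print(m.sum(),p.min(0),p.max(0))
vx,vy,x,y=cv2.fitLine(p[:,:2].astype(np.float32),cv2.DIST_HUBER,0,1e-4,1e-4).ravel();t=np.arctan2(vy,vx)
print(t, .1414+.273-t, (x,y))
tilt();plan([])
```

```text
458 [0.47135577 0.11349036 0.20125333] [0.57516959 0.22709787 0.23194389]
-0.95039517 1.3647952 (np.float32(0.50962955), np.float32(0.17713019))
level rotvec [ 0.0012 -0.0051 -0.    ] j [0.23 0.29 0.13 1.4  0.   2.91]
clock 7.975 pos [0.5164 0.1211 0.2645] yaw 0.461 F [2.7 1.3 4.5] g 0.0
end [0.51638634 0.12106529 0.26452459] 0.46142538182664267
```

View pics/s4.png

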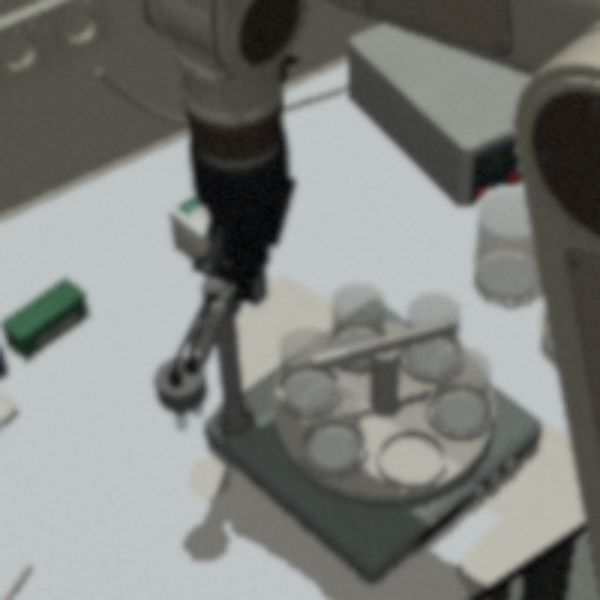

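The head is clear at about 1.36 rad, with its holder at (180,385) off the rack. Next is the handle push on bar end a, from behind.

```bash
cat >> h.py <<'E'
def bar(ph,r,c,z):
    d=-np.array([np.cos(ph),np.sin(ph)]);t=np.array([-np.sin(ph),np.cos(ph)])
    q=SP+r*d-c*t;return (q[0],q[1],z)
E
python3 - <<'E'
from h import *
y=.46
b=bar(1.28,.052,.045,.27)
plan([(*b,y,45),(*b[:2],.151,y,40),(*bar(1.28,.052,.024,.151),y,7)]+[(*bar(t,.052,.021,.151),y) for t in np.linspace(1.28,.3,11)])
E
```

```text
clock 7.975 pos [0.5164 0.1211 0.2645] yaw 0.461 F [2.7 1.3 4.5] g 0.0
20 rows: -23, 37.1, -1.4, 0, 0, 0, -22.9, 37.1, -1.3, 0, 0, 0.001, -23, 37.1, -1.4, 0, 0, 0, -22.9, 37.1, -1.4, 0, 0, 0, 0, 0, 39.7, 0, 0, 0, 0, 0, 39.6, 0, 0, 0, 0, 0, 39.7, 0, 0, 0, -5.1, -4.8, 0, 0, 0, 0, -5.1, -4.7, 0, 0, 0, 0, -5.1, -4.8, 0, 0, 0, 0, -2.2, -2, 0, 0, 0, 0, -5.1, -2.3, 0, 0, 0, 0, -4.7, -2.7, 0, 0, 0, 0, -4.5, -3.1, 0, 0, 0, 0, -4.2, -3.6, 0, 0, 0, 0, -3.8, -4, 0, 0, 0, 0, -3.4, -4.3, 0, 0, 0, 0, -2.9, -4.6, 0, 0, 0, 0, -2.5, -4.9, 0, 0, 0, 0, -2, -5.2, 0, 0, 0, 0
1 rows: -1.5, -5.2, 0, 0, 0, 0
end [ 0.4285256  -0.02548041  0.15102459] 0.46042538182664267
```

Request:
play_rows(
  plan=[-23,37,0,0,0,0,-23,37,0,0,0,0,-23,37,0,0,0,0,-23,37,0,0,0,0,0,0,40,0,0,0,0,0,40,0,0,0,0,0,0,0,0,0],
)

```text
clock: 8.85
eef_pos: [0.4959, -0.0517, 0.1768]
tool_rot: [0.973, 0.229, -0.003, -0.001]
ft_force: [-0.2, 0.3, 0.5]
grip_width: 0.0001
```

Run:
```python
from h import *
c=bot.camera("scene");cv2.imwrite("pics/s5.png",cv2.resize(c["frame"][150:350,200:400],None,fx=3,fy=3))
y=.46
b=bar(1.28,.052,.045,.27)
plan([(*b[:2],.151,y,20),(*bar(1.28,.052,.024,.151),y,7)]+[(*bar(t,.052,.021,.151),y) for t in np.linspace(1.28,.3,11)])
tilt()
```

```text
clock 8.9 pos [ 0.4977 -0.0517  0.179 ] yaw 0.463 F [ 0.6 -0.1  1. ] g -0.0003
17 rows: 0.9, 1, 14, 0, 0, 0.001, 0.9, 1.1, 14, 0, 0, 0.002, -3.9, -3.6, 0, 0, 0, 0, -3.8, -3.6, 0, 0, 0, 0, -3.9, -3.6, 0, 0, 0, 0, -3.8, -3.6, 0, 0, 0, 0, -2.2, -2, 0, 0, 0, 0, -5, -2.2, 0, 0, 0, 0, -4.8, -2.7, 0, 0, 0, 0, -4.5, -3.2, 0, 0, 0, 0, -4.2, -3.6, 0, 0, 0, 0, -3.8, -3.9, 0, 0, 0, 0, -3.4, -4.4, 0, 0, 0, 0, -2.9, -4.6, 0, 0, 0, 0, -2.5, -4.9, 0, 0, 0, 0, -2, -5.1, 0, 0, 0, 0, -1.5, -5.3, 0, 0, 0, 0
end [ 0.42849842 -0.02545941  0.15097985] 0.4598711865107866
level rotvec [-0.0015  0.0023 -0.    ] j [-0.1   0.28 -0.11  1.18  0.    2.58]
```

View pics/s5.png

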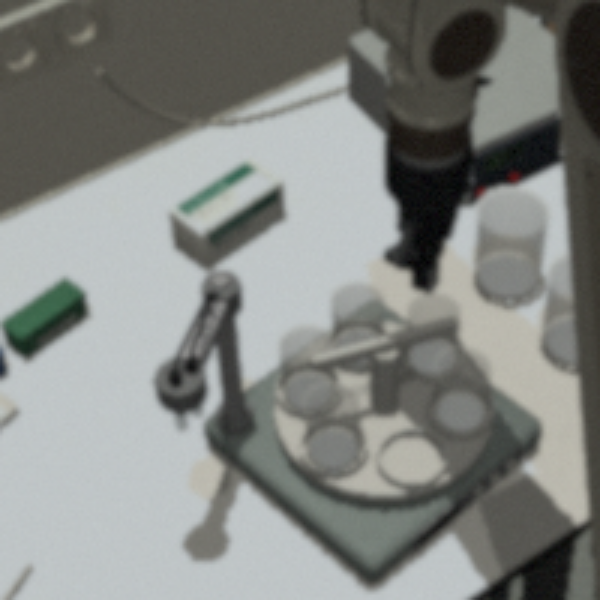

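The finger hangs behind bar end a, at about (430,280). I'll lower it and push.

Request:
play_rows(
  plan=[1,1,14,0,0,0,1,1,14,0,0,0,-4,-3.5,0,0,0,0,-4,-3.5,0,0,0,0,-4,-3.5,0,0,0,0,-4,-3.5,0,0,0,0,-2,-2,0,0,0,0,-5,-2,0,0,0,0,-5,-3,0,0,0,0],
)

```text
clock: 10.02
eef_pos: [0.4678, -0.0458, 0.1518]
tool_rot: [0.973, 0.23, 0.001, 0.0]
ft_force: [3.2, 0.3, -1.0]
grip_width: 0.0
```

Run:
```python
from h import *
c=bot.camera("scene");cv2.imwrite("pics/s6.png",cv2.resize(c["frame"][150:350,200:400],None,fx=3,fy=3))
plan([(*bar(t,.052,.021,.151),.46) for t in np.linspace(1.28,.3,11)[3:]])
tilt()
```

```text
clock 10.075 pos [ 0.4666 -0.0457  0.1517] yaw 0.464 F [ 1.8 -0.1  1.2] g 0.0003
8 rows: -4.9, -3.3, 0.7, 0, 0, 0.004, -4.1, -3.6, 0, 0, 0, 0, -3.8, -3.9, 0, 0, 0, 0, -3.4, -4.4, 0, 0, 0, 0, -3, -4.6, 0, 0, 0, 0, -2.5, -4.9, 0, 0, 0, 0, -2, -5.1, 0, 0, 0, 0, -1.4, -5.3, 0, 0, 0, 0
end [ 0.4285669  -0.0254161   0.15100418] 0.45954899578082353
level rotvec [ 0.0001 -0.0008 -0.    ] j [-0.1   0.24 -0.24  1.09  0.    2.58]
```

View pics/s6.png

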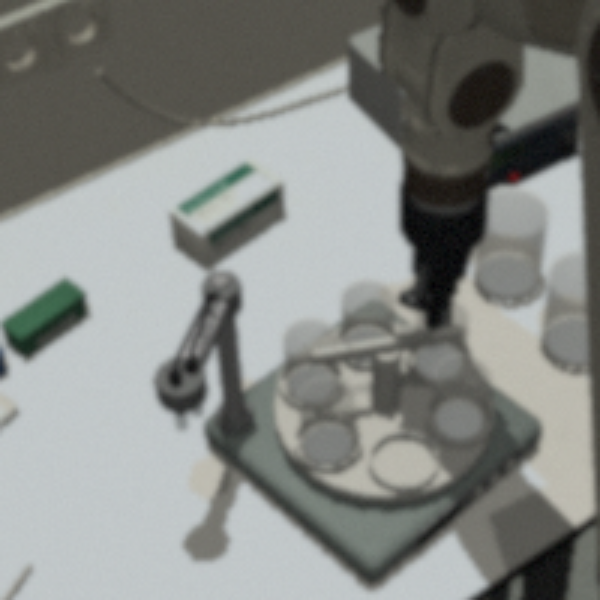

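The rack is turning, and the force is about 3 N. I'll continue.

Request:
play_rows(
  plan=[-5,-3,0,0,0,0,-4,-3.5,0,0,0,0,-4,-4,0,0,0,0,-3.5,-4.5,0,0,0,0,-3,-4.5,0,0,0,0,-2.5,-5,0,0,0,0],
)

```text
clock: 10.82
eef_pos: [0.4357, -0.0337, 0.1514]
tool_rot: [0.973, 0.23, -0.0, 0.0]
ft_force: [3.6, -1.8, 0.4]
grip_width: 0.0
```

```bash
cat >> h.py <<'E'
def barfit(n="top"):
    c=bot.camera(n);W=cloud(c);z=W[...,2];r=np.hypot(W[...,0]-SP[0],W[...,1]-SP[1])
    for lo,hi,rm in((.138,.163,.08),):
        m=(z>lo)&(z<hi)&(r<rm);p=W[m]
        # line through spindle: vote over angle, bar 10 wide
        P=p[:,:2]-SP
        A=np.arange(-.4,1.8,.01);s=[((abs(-np.sin(a)*P[:,0]+np.cos(a)*P[:,1])<.006)).sum() for a in A]
        a=A[int(np.argmax(s))];k=abs(-np.sin(a)*P[:,0]+np.cos(a)*P[:,1])<.006
        zz=p[k][:,2];print(n,"bar ang",round(a,3),"rel",round(a-YC,3),max(s),"z pct",np.percentile(zz,[50,75,90]).round(4))
    return c
E
python3 - <<'E'
from h import *
c=barfit("scene");cv2.imwrite("pics/s7.png",cv2.resize(c["frame"][150:350,200:400],None,fx=3,fy=3))
barfit("top")
plan([(*bar(t,.052,.021,.151),.46) for t in np.arange(.59,0,-.08)])
E
```

```text
scene bar ang 0.59 rel 0.449 211 z pct [0.1568 0.1589 0.1606]
top bar ang 0.63 rel 0.489 1 z pct [0.1392 0.1392 0.1392]
clock 10.925 pos [ 0.4349 -0.0334  0.1511] yaw 0.464 F [ 0.4 -0.4  1.1] g 0.0003
8 rows: 3.7, 5.2, 0.1, 0, 0, 0.004, -2.1, -4, 0, 0, 0, 0, -1.7, -4.2, 0, 0, 0, 0, -1.4, -4.2, 0, 0, 0, 0, -1, -4.4, 0, 0, 0, 0, -0.7, -4.4, 0, 0, 0, 0, -0.3, -4.5, 0, 0, 0, 0, 0, -4.5, 0, 0, 0, 0
end [ 0.42065143 -0.01252851  0.15103632] 0.46004072964464154
```

View pics/s7.png

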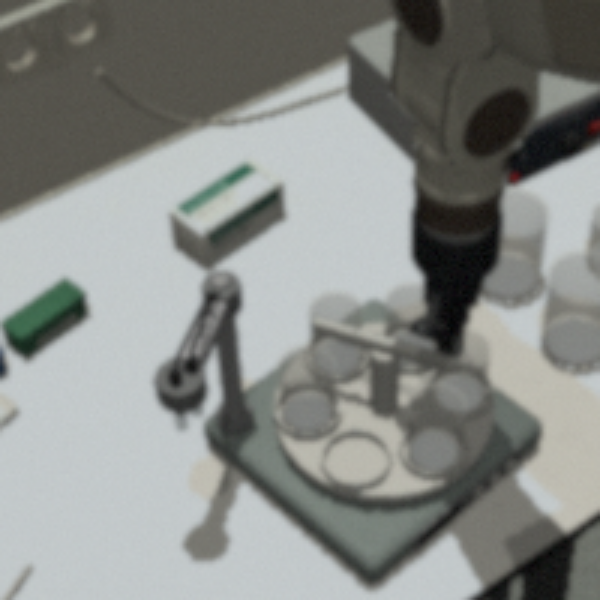

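Run:
```python
from h import *
plan([(*bar(t,.052,.0165,.151),.46) for t in np.arange(.57,.1,-.07)])
```

```text
clock 10.925 pos [ 0.4349 -0.0334  0.1511] yaw 0.464 F [ 0.4 -0.4  1.1] g 0.0003
7 rows: 2.7, -0.3, 0.1, 0, 0, 0.004, -1.5, -3.5, 0, 0, 0, 0, -1.1, -3.7, 0, 0, 0, 0, -1, -3.7, 0, 0, 0, 0, -0.6, -3.7, 0, 0, 0, 0, -0.4, -3.8, 0, 0, 0, 0, -0.1, -3.8, 0, 0, 0, 0
end [ 0.42308753 -0.01411601  0.15103632] 0.46004072964464154
```

Request:
play_rows(
  plan=[-1,-3.5,0,0,0,0,-1,-3.5,0,0,0,0,-1,-3.5,0,0,0,0,0,-3.5,0,0,0,0],
)

```text
clock: 11.42
eef_pos: [0.4276, -0.0225, 0.1516]
tool_rot: [0.973, 0.23, 0.0, 0.0]
ft_force: [3.4, -2.2, 1.3]
grip_width: 0.0003
```

Run:
```python
from h import *
c=barfit("scene");cv2.imwrite("pics/s8.png",cv2.resize(c["frame"][150:350,200:400],None,fx=3,fy=3))
plan([])
```

```text
scene bar ang 0.39 rel 0.249 159 z pct [0.1573 0.1592 0.1612]
clock 11.475 pos [ 0.4272 -0.0222  0.1516] yaw 0.464 F [ 1.2 -0.8  0.2] g 0.0
end [ 0.42723651 -0.02216154  0.15157589] 0.4638053582660306
```

View pics/s8.png

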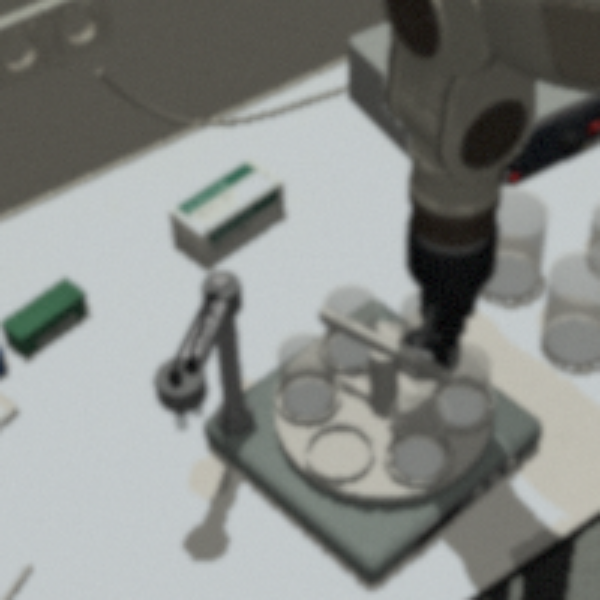

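Request:
play_rows(
  plan=[0,-2.5,0,0,0,0,0,-2.5,0,0,0,0,0,-2,0,0,0,0],
)

```text
clock: 11.85
eef_pos: [0.4241, -0.0162, 0.1516]
tool_rot: [0.973, 0.23, -0.0, -0.0]
ft_force: [2.0, -1.9, -0.0]
grip_width: -0.0
```

Request:
play_rows(
  plan=[0,-1.5,0,0,0,0,0,-1.5,0,0,0,0],
)

```text
clock: 12.1
eef_pos: [0.4218, -0.0134, 0.151]
tool_rot: [0.973, 0.23, -0.001, -0.001]
ft_force: [1.2, -9.2, -2.8]
grip_width: -0.0001
```

Run:
```python
from h import *
c=barfit("scene");cv2.imwrite("pics/s9.png",cv2.resize(c["frame"][150:350,200:400],None,fx=3,fy=3))
plan([])
```

```text
scene bar ang 0.26 rel 0.119 128 z pct [0.1509 0.1526 0.1556]
clock 12.15 pos [ 0.4212 -0.0133  0.1507] yaw 0.464 F [ 0.3 -1.3  0.3] g 0.0002
end [ 0.4211798  -0.01325534  0.15073581] 0.46391151440981476
```

View pics/s9.png

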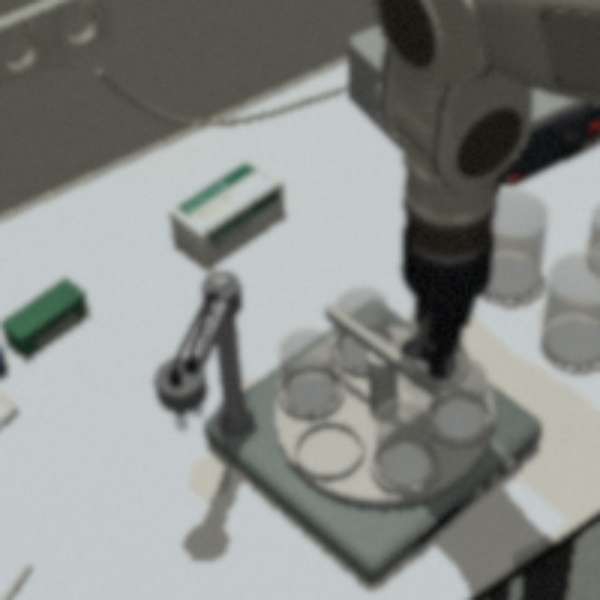

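The force jumped and the bar came down. I'll back off and check.

Request:
play_rows(
  plan=[0,3,0,0,0,0,0,6,0,0,0,0,-3,12,0,0,0,0,0,0,-30,0,0,0,0,30,-40,0,0,0,0,45,-15,0,0,0,0,45,0,0,0,0],
)

```text
clock: 13.02
eef_pos: [0.4848, -0.1432, 0.2384]
tool_rot: [0.973, 0.23, 0.002, 0.001]
ft_force: [0.7, 0.9, -0.3]
grip_width: 0.0
```

Run:
```python
from h import *
c=barfit("scene");cv2.imwrite("pics/s10.png",cv2.resize(c["frame"][150:350,200:400],None,fx=3,fy=3))
c=barfit("top");cv2.imwrite("pics/t10.png",cv2.resize(c["frame"][180:330,200:400],None,fx=4,fy=4))
W=cloud(c);r=np.hypot(W[...,0]-SP[0],W[...,1]-SP[1]);z=W[...,2]
m=(z>.05)&(z<.072)&(r<.1);print("rack top z hist",np.histogram(z[m],bins=np.arange(.05,.073,.002)))
plan([])
```

```text
scene bar ang 0.07 rel -0.071 149 z pct [0.1487 0.1503 0.1516]
top bar ang 0.12 rel -0.021 183 z pct [0.1494 0.151  0.1522]
rack top z hist (array([ 79, 253, 450, 534, 447, 230, 151,  90,  75,  34,  30]), array([0.05 , 0.052, 0.054, 0.056, 0.058, 0.06 , 0.062, 0.064, 0.066,
       0.068, 0.07 , 0.072]))
clock 13.125 pos [ 0.4849 -0.1452  0.2363] yaw 0.459 F [ 0.   0.5 -0.9] g 0.0003
end [ 0.48491429 -0.14519045  0.2363262 ] 0.458775388333016
```

View pics/s10.png

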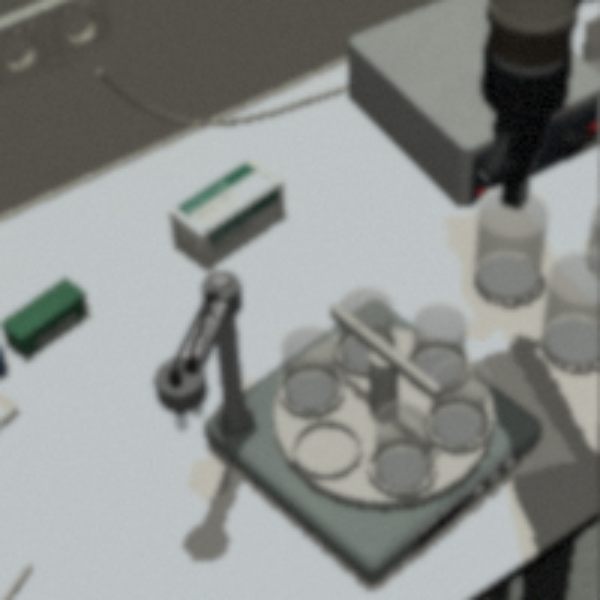

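View pics/t10.png

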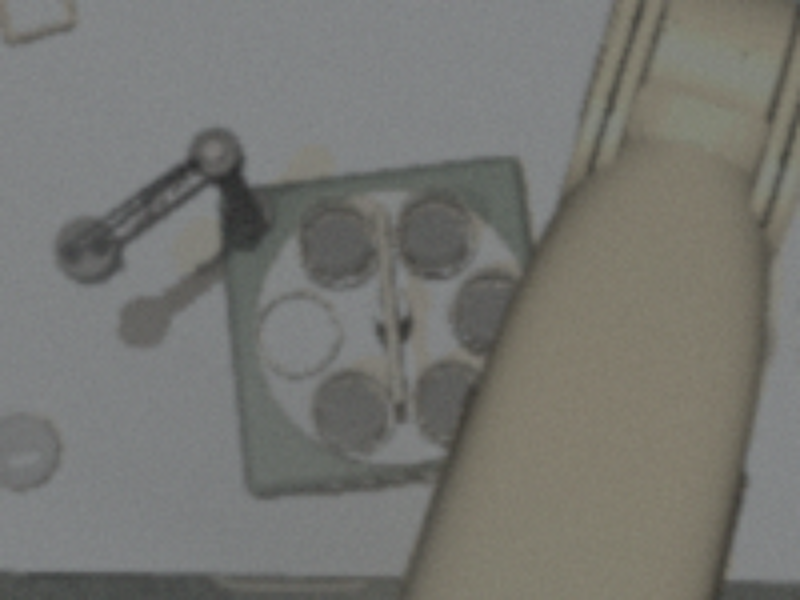

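The rack is home: the bar top is at about 0.150 and aligned with the changer. The empty place is at about (300,336) in the top crop and (327,450) in the scene crop. Next is the place position by rays from both views, and the beaker approach.

Run:
```python
from h import *
C={n:bot.camera(n) for n in("top","scene")}
def ray(c,u,v,z):
    K=c["K"];d=c["cam_to_world"][:3,:3]@np.array([(u-K[0,2])/K[0,0],(v-K[1,2])/K[1,1],1]);o=c["cam_to_world"][:3,3]
    return o+d*(z-o[2])/d[2]
print(ray(C["top"],275-.4,264-.4,.063),ray(C["scene"],309-.3,300-.3,.063))
pred=SP+.072*np.array([-np.sin(YC),np.cos(YC)]);print("pred",pred)
for n,s in(("top",1),("scene",1)):
    c=C[n];im=c["frame"].copy();im=cv2.resize(im,None,fx=4,fy=4,interpolation=cv2.INTER_CUBIC)
    for rad,z,col in((.029,.065,(0,0,255)),(.029,.055,(0,255,0))):
        P=[proj(c,[pred[0]+rad*np.cos(a),pred[1]+rad*np.sin(a),z]) for a in np.linspace(0,2*np.pi,60)]
        cv2.polylines(im,[((np.array(P)+.5)*4).astype(int)],True,col,1)
    for q,z in((SP,.099),(POST,.233)):
        u,v=proj(c,[*q,z]);cv2.circle(im,(int(u*4),int(v*4)),3,(255,0,0),-1)
    u,v=proj(c,[*pred,.06]);u=int(u*4);v=int(v*4);cv2.imwrite(f"pics/pl_{n}.png",im[v-250:v+150,u-200:u+300])
# other heights of ring: depth points > .06 around
bx,by=.527,-.335
W=[(.44,-.25,.26,.5,50,.15),(bx,by,.17,.77,45,.17)]
plan(W);tilt()
```

```text
[0.46310685 0.0803684  0.063     ] [0.46302879 0.08520239 0.063     ]
pred [0.46185309 0.08128142]
clock 13.225 pos [ 0.4828 -0.1421  0.2358] yaw 0.461 F [-0.3  0.8 -0.4] g 0.0002
7 rows: -28.8, 25.8, -8.1, 0, 0, -0.013, -29.1, 25.5, -8, 0, 0, -0.013, -29.5, 25.1, -8.1, 0, 0, -0.013, 8.9, 29.1, 22.5, 0, 0, -0.067, 6.9, 29.6, 22.5, 0, 0, -0.068, 4.9, 30, 22.5, 0, 0, -0.067, 2.9, 30.3, 22.5, 0, 0, -0.068
end [ 0.52701173 -0.33501934  0.16998073] 0.7703529467836723
level rotvec [-0.0016  0.0011 -0.    ] j [-0.29  0.25  0.    1.32  0.    2.39]
```

View pics/pl_top.png

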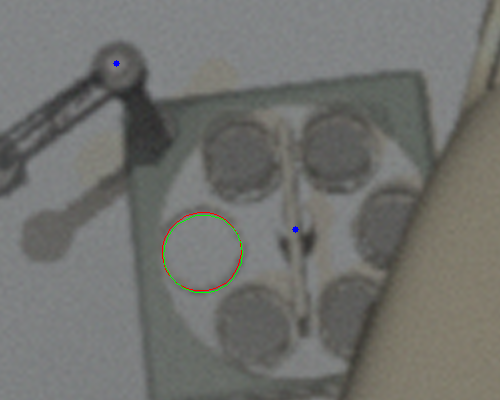

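View pics/pl_scene.png

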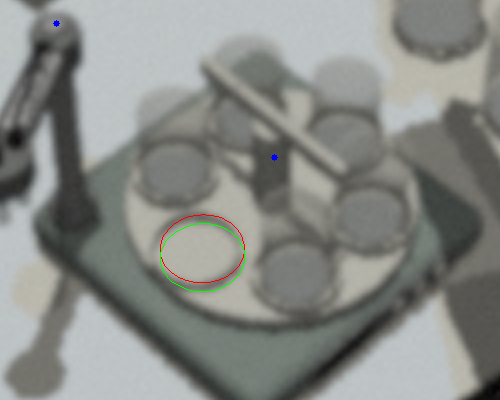

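The predicted place (0.462, 0.0815) agrees with both views. Now to the beaker, opening on the way, with the jaws along x.

Run:
```python
from h import *
bx,by=.527,-.3345
plan([(.46,-.24,.25,.9,50,.17),(bx,by,.17,1.57,45,.17),(bx,by,.037,1.57,30)])
```

```text
clock 13.225 pos [ 0.4828 -0.1421  0.2358] yaw 0.461 F [-0.3  0.8 -0.4] g 0.0002
12 rows: -21.3, 25.8, -4.7, 0, 0, -0.146, -24.9, 22.5, -4.8, 0, 0, -0.146, -27.9, 18.6, -4.7, 0, 0, -0.147, -8.1, 27.8, 20, 0, 0, -0.167, -12.6, 26.1, 20, 0, 0, -0.168, -16.8, 23.5, 20, 0, 0, -0.167, -20.5, 20.5, 20, 0, 0, -0.168, 0, 0, 26.6, 0, 0, 0, 0, 0, 26.6, 0, 0, 0, 0, 0, 26.6, 0, 0, 0, 0, 0, 26.6, 0, 0, 0, 0, 0, 26.6, 0, 0, 0
end [ 0.52698086 -0.33453523  0.03698073] 1.570352946783672
```

Request:
play_rows(
  plan=[-21,26,-5,0,0,-0.146,-25,22.5,-5,0,0,-0.146,-28,18.5,-4.5,0,0,-0.147,-8,28,20,0,0,-0.167,-12.5,26,20,0,0,-0.168,-17,23.5,20,0,0,-0.167,-20.5,20.5,20,0,0,-0.168,0,0,0,0,0,0,0,0,0,0,0,0],
  hand=100,
)

```text
clock: 14.35
eef_pos: [0.5276, -0.3325, 0.171]
tool_rot: [0.707, 0.708, -0.0, -0.001]
ft_force: [0.2, 0.1, 1.0]
grip_width: 0.0854
```

Run:
```python
from h import *
c=bot.camera("scene");cv2.imwrite("pics/s11.png",cv2.resize(c["frame"][120:320,300:520],None,fx=3,fy=3))
bx,by=.527,-.3345
plan([(bx,by,.15,1.57,45,.17),(bx,by,.037,1.57,30)]);tilt()
```

```text
clock 14.4 pos [ 0.5278 -0.3325  0.1716] yaw 1.573 F [0.6 0.6 0.5] g 0.0854
5 rows: -2, -0.8, 21.6, 0, 0, 0.003, 0, 0, 28.3, 0, 0, 0, 0, 0, 28.2, 0, 0, 0, 0, 0, 28.3, 0, 0, 0, 0, 0, 28.2, 0, 0, 0
end [ 0.52701361 -0.33454935  0.03704524] 1.5695795666049475
level rotvec [-0.0001 -0.0003  0.    ] j [-0.56  0.52  0.24  1.29  0.    1.01]
```

View pics/s11.png

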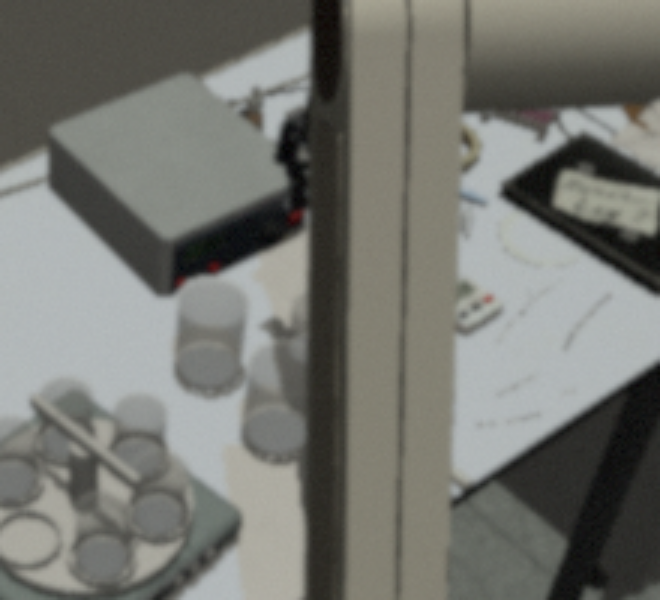

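The arm hides the beaker in this view, but the measurements are good. I'll descend and close.

Request:
play_rows(
  plan=[-2,-0.5,20,0,0,0,0,0,30,0,0,0,0,0,30,0,0,0,0,0,30,0,0,0,0,0,20,0,0,0,0,0,4,0,0,0,0,0,0,0,0,0],
)

```text
clock: 15.28
eef_pos: [0.5279, -0.3354, 0.0382]
tool_rot: [0.706, 0.708, 0.0, 0.001]
ft_force: [0.4, 0.4, 1.1]
grip_width: 0.0854
```

Run:
```python
from h import *
c=bot.camera("top");cv2.imwrite("pics/t12.png",cv2.resize(c["frame"][170:320,330:480],None,fx=4,fy=4))
plan([]);tilt()
```

```text
clock 15.325 pos [ 0.5283 -0.3358  0.0386] yaw 1.573 F [-0.6 -0.3  0.1] g 0.0854
end [ 0.52833361 -0.33578283  0.03857508] 1.5727589298797178
level rotvec [0.0019 0.0013 0.    ] j [-0.57  0.63  0.06  0.99 -0.    1.  ]
```

View pics/t12.png

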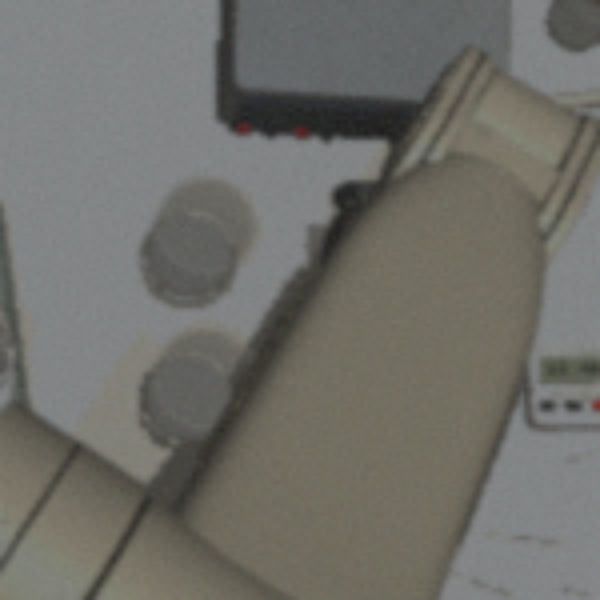

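Request:
play_rows(
  plan=[0,0,0,0,0,0,0,0,0,0,0,0,0,0,0,0,0,0,0,0,0,0,0,0,0,0,0,0,0,0,0,0,0,0,0,0],
  hand=35,
)

```text
clock: 16.08
eef_pos: [0.5278, -0.336, 0.0381]
tool_rot: [0.707, 0.708, 0.0, 0.001]
ft_force: [-1.9, 0.3, 5.7]
grip_width: 0.051
```

The gripper holds at 51 mm, which matches the beaker. I'll lift it and carry it over.

Run:
```python
from h import *
px,py=.462,.0815
plan([(.528,-.336,.08,1.573,15),(.528,-.336,.22,1.573,35),(px,py,.22,3.283,40,.15)])
```

```text
clock 16.075 pos [ 0.5278 -0.336   0.0381] yaw 1.572 F [-1.9  0.3  5.7] g 0.051
20 rows: 0, 0.1, -14, 0, 0, 0, 0, 0, -13.9, 0, 0, 0, 0, 0.1, -14, 0, 0, -0.001, 0, 0, -28, 0, 0, 0, 0, 0, -28, 0, 0, 0, 0, 0, -28, 0, 0, 0, 0, 0, -28, 0, 0, 0, 0, 0, -28, 0, 0, 0, 34.8, -5.4, 0, 0, 0, -0.142, 35.2, -0.4, 0, 0, 0, -0.143, 35, 4.6, 0, 0, 0, -0.142, 33.9, 9.4, 0, 0, 0, -0.143, 32.2, 14.3, 0, 0, 0, -0.142, 29.9, 18.6, 0, 0, 0, -0.143, 26.9, 22.7, 0, 0, 0, -0.142, 23.5, 26.3, 0, 0, 0, -0.143, 19.4, 29.4, 0, 0, 0, -0.142, 15.1, 31.8, 0, 0, 0, -0.143, 10.4, 33.7, 0, 0, 0, -0.142, 5.6, 34.7, 0, 0, 0, -0.143
end [0.46196512 0.08146122 0.21998126] 3.2834073029030146
```

Request:
play_rows(
  plan=[0,0,-6,0,0,0,0,0,-14,0,0,0,0,0,-22,0,0,0,0,0,-28,0,0,0,0,0,-28,0,0,0,0,0,-28,0,0,0,0,0,-28,0,0,0,0,0,-28,0,0,0],
)

```text
clock: 17.08
eef_pos: [0.5275, -0.3355, 0.2206]
tool_rot: [0.706, 0.708, 0.0, 0.0]
ft_force: [0.0, 0.2, -1.1]
grip_width: 0.0507
```

Request:
play_rows(
  plan=[35,-5.5,0,0,0,-0.142,35,-0.5,0,0,0,-0.143,35,4.5,0,0,0,-0.142,34,9.5,0,0,0,-0.143,32,14,0,0,0,-0.142,30,18.5,0,0,0,-0.143,27,22.5,0,0,0,-0.142,23.5,26,0,0,0,-0.143,19.5,29,0,0,0,-0.142,15,32,0,0,0,-0.143,10,34,0,0,0,-0.142,5,30,0,0,0,-0.143,0,0,0,0,0,0,0,0,0,0,0,0],
)

```text
clock: 18.82
eef_pos: [0.462, 0.0765, 0.2194]
tool_rot: [-0.07, 0.998, -0.0, 0.0]
ft_force: [-0.5, -0.4, -0.7]
grip_width: 0.0509
```

Run:
```python
from h import *
for n in("scene","top"):
    c=bot.camera(n);cv2.imwrite(f"pics/{n}13.png",cv2.resize(c["frame"][150:350,200:400],None,fx=3,fy=3))
plan([(.462,.0815,.17,3.283)]);tilt()
```

```text
clock 18.925 pos [0.4621 0.076  0.2192] yaw -3.002 F [-0.   0.2 -0.4] g 0.0511
20 rows: 0, 0.1, 1.2, 0, 0, -0.15, -0.1, 0.2, 1.1, 0, 0, -0.149, 0, 0.1, 1.2, 0, 0, -0.15, -0.1, 0.1, 1.2, 0, 0, -0.15, -0.1, 0.1, 1.2, 0, 0, -0.149, -0.1, 0.1, 1.1, 0, 0, -0.15, -0.1, 0.1, 1.2, 0, 0, -0.15, -0.1, 0, 1.2, 0, 0, -0.149, -0.1, 0, 1.1, 0, 0, -0.15, -0.2, 0.1, 1.2, 0, 0, -0.15, -0.1, 0, 1.2, 0, 0, -0.149, -0.1, -0.1, 1.2, 0, 0, -0.15, -0.1, 0, 1.1, 0, 0, -0.149, -0.1, -0.1, 1.2, 0, 0, -0.15, -0.2, -0.1, 1.2, 0, 0, -0.15, 0, -0.1, 1.1, 0, 0, -0.149, -0.1, -0.1, 1.2, 0, 0, -0.15, -0.1, -0.1, 1.2, 0, 0, -0.15, 0, -0.1, 1.2, 0, 0, -0.149, -0.1, -0.2, 1.1, 0, 0, -0.15
20 rows: 0, -0.1, 1.2, 0, 0, -0.15, 0.1, -0.1, 1.2, 0, 0, -0.149, 0, -0.1, 1.1, 0, 0, -0.15, 0.1, -0.2, 1.2, 0, 0, -0.15, 0, -0.1, 1.2, 0, 0, -0.149, 0.1, -0.1, 1.2, 0, 0, -0.15, 0.1, -0.1, 1.1, 0, 0, -0.15, 0.1, 0, 1.2, 0, 0, -0.149, 0.1, -0.1, 1.2, 0, 0, -0.15, 0.2, 0, 1.1, 0, 0, -0.15, 0.1, 0, 1.2, 0, 0, -0.149, 0.1, 0, 1.2, 0, 0, -0.15, 0.2, 0, 1.2, 0, 0, -0.15, 0.1, 0.1, 1.1, 0, 0, -0.149, 0.1, 0, 1.2, 0, 0, -0.15, 0.1, 0.1, 1.2, 0, 0, -0.15, 0.1, 0.1, 1.1, 0, 0, -0.149, 0.1, 0.1, 1.2, 0, 0, -0.15, 0, 0.1, 1.2, 0, 0, -0.149, 0.1, 0.1, 1.2, 0, 0, -0.15
2 rows: 0, 0.2, 1.1, 0, 0, -0.15, 0, 0.1, 1.2, 0, 0, -0.149
end [0.46199246 0.08149548 0.169996  ] 3.282562917264041
level rotvec [-0.0002  0.0001 -0.    ] j [ 0.16  0.19 -0.12  1.26 -0.    0.02]
```

View pics/scene13.png

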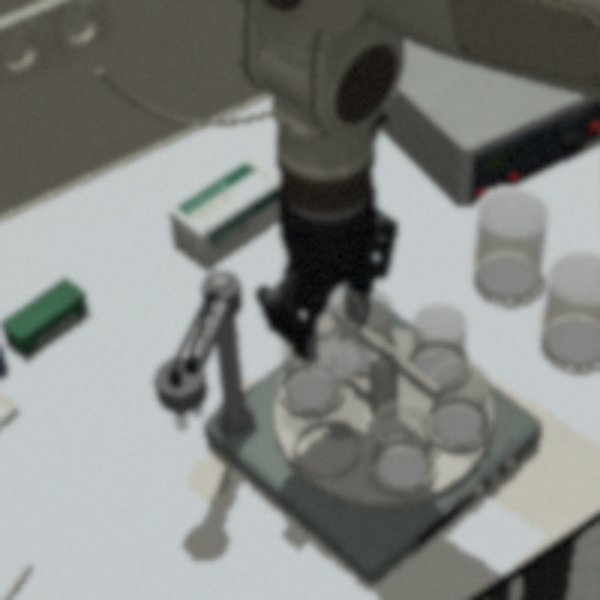

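View pics/top13.png

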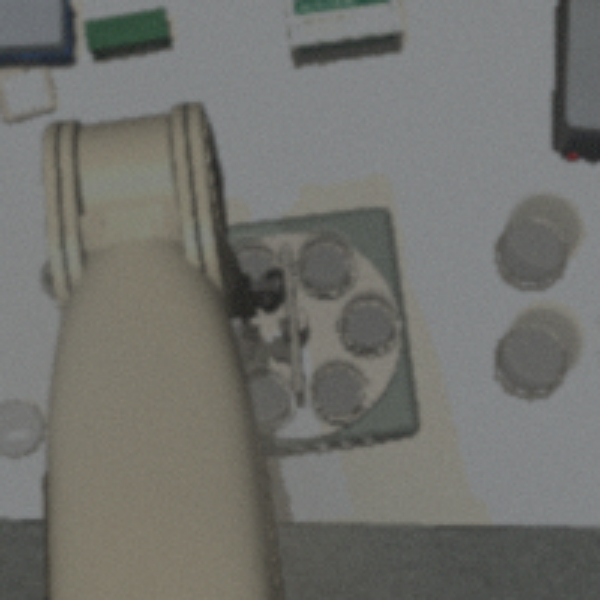

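Run:
```python
from h import *
c=bot.camera("scene");o=bot.get_obs();p=o["eef_pos"]
im=cv2.resize(c["frame"],None,fx=6,fy=6,interpolation=cv2.INTER_CUBIC)
for rad,z in((.025,p[2]-.038),(.0265,p[2]+.032)):
    P=[proj(c,[p[0]+rad*np.cos(a),p[1]+rad*np.sin(a),z]) for a in np.linspace(0,2*np.pi,60)]
    cv2.polylines(im,[((np.array(P)+.5)*6).astype(int)],True,(0,0,255),1)
u,v=proj(c,[p[0],p[1],p[2]-.01]);u=int(u*6);v=int(v*6);cv2.imwrite("pics/bkheld.png",im[v-250:v+250,u-300:u+300])
W=cloud(c);m=np.isfinite(W[...,2])&(np.hypot(W[...,0]-p[0],W[...,1]-p[1])<.045)&(W[...,2]>.175)&(W[...,2]<.2)
q=W[m];print(m.sum(),q.min(0),q.max(0))
```

```text
81 [0.43463048 0.0560058  0.18105038] [0.48716375 0.10064508 0.19980426]
```

View pics/bkheld.png

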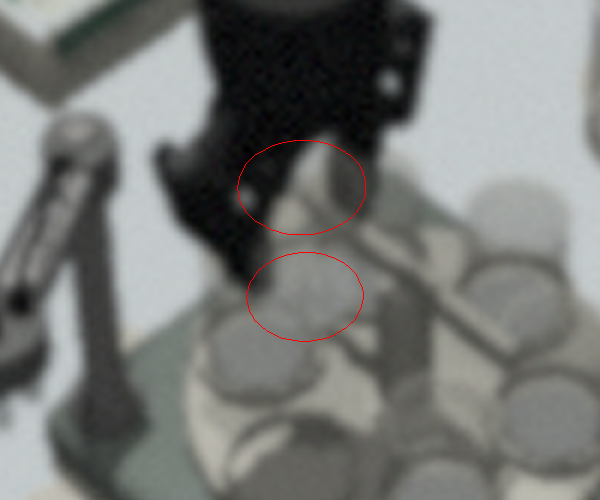

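The beaker is held upright and centred, with its foot at (305,295) matching the prediction. I'll shift 5.5 mm and descend.

Request:
play_rows(
  plan=[-0.8,5.5,0,0,0,0,0,0,15,0,0,0,0,0,20,0,0,0,0,0,20,0,0,0,0,0,20,0,0,0,0,0,15,0,0,0,0,0,10,0,0,0,0,0,4,0,0,0,0,0,0,0,0,0],
)

```text
clock: 20.1
eef_pos: [0.462, 0.0823, 0.115]
tool_rot: [-0.07, 0.998, 0.0, -0.0]
ft_force: [-0.1, 0.8, -0.1]
grip_width: 0.0514
```

Run:
```python
from h import *
c=bot.camera("scene");o=bot.get_obs();p=o["eef_pos"]
im=cv2.resize(c["frame"],None,fx=6,fy=6,interpolation=cv2.INTER_CUBIC)
for rad,z in((.025,p[2]-.038),(.0265,p[2]+.032)):
    P=[proj(c,[p[0]+rad*np.cos(a),p[1]+rad*np.sin(a),z]) for a in np.linspace(0,2*np.pi,60)]
    cv2.polylines(im,[((np.array(P)+.5)*6).astype(int)],True,(0,0,255),1)
P=[proj(c,[.462+.029*np.cos(a),.0815+.029*np.sin(a),.065]) for a in np.linspace(0,2*np.pi,60)]
cv2.polylines(im,[((np.array(P)+.5)*6).astype(int)],True,(0,255,0),1)
u,v=proj(c,[p[0],p[1],p[2]-.01]);u=int(u*6);v=int(v*6);cv2.imwrite("pics/bkheld2.png",im[v-250:v+250,u-300:u+300])
plan([]);tilt()
```

```text
clock 20.15 pos [0.4622 0.0823 0.1153] yaw -3.001 F [ 0.2  0.5 -0.5] g 0.0508
end [0.46219984 0.08232914 0.11528917] -3.0006949609172655
level rotvec [0.0001 0.0004 0.    ] j [ 0.18  0.28 -0.29  1.    0.    0.04]
```

View pics/bkheld2.png

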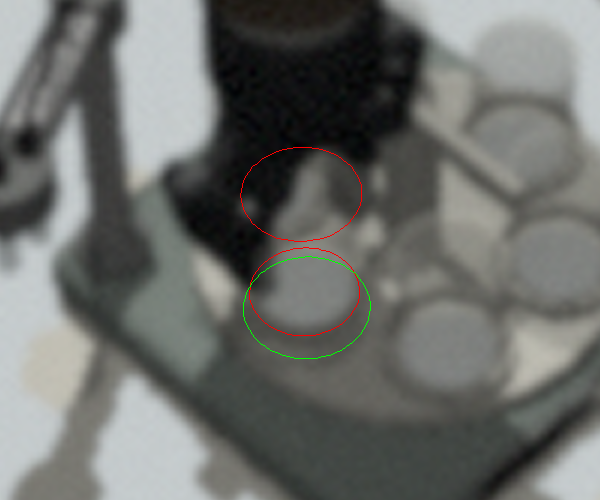

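Request:
play_rows(
  plan=[0,0,8,0,0,0,0,0,6,0,0,0,0,0,3,0,0,0,0,0,2,0,0,0,0,0,0,0,0,0],
)

```text
clock: 20.78
eef_pos: [0.462, 0.0823, 0.0959]
tool_rot: [-0.07, 0.998, 0.0, -0.0]
ft_force: [0.4, 0.3, -1.4]
grip_width: 0.0512
```

Request:
play_rows(
  plan=[0,0,1.5,0,0,0,0,0,1,0,0,0,0,0,0,0,0,0],
)

```text
clock: 21.15
eef_pos: [0.4621, 0.0823, 0.0937]
tool_rot: [-0.07, 0.998, 0.0, 0.0]
ft_force: [0.7, 0.1, 2.4]
grip_width: 0.0508
```

Request:
play_rows(
  plan=[0,0,0.5,0,0,0,0,0,0,0,0,0,0,0,0,0,0,0,0,0,0,0,0,0],
  hand=74,
)

```text
clock: 21.65
eef_pos: [0.4611, 0.0844, 0.0925]
tool_rot: [-0.071, 0.997, 0.002, -0.001]
ft_force: [-0.1, 7.7, -2.3]
grip_width: 0.0634
```

Run:
```python
from h import *
c=bot.camera("scene");im=cv2.resize(c["frame"],None,fx=6,fy=6,interpolation=cv2.INTER_CUBIC)
for rad,z,col in((.025,.055,(0,0,255)),(.0265,.125,(0,0,255)),(.029,.065,(0,255,0))):
    P=[proj(c,[.462+rad*np.cos(a),.0815+rad*np.sin(a),z]) for a in np.linspace(0,2*np.pi,60)]
    cv2.polylines(im,[((np.array(P)+.5)*6).astype(int)],True,col,1)
u,v=proj(c,[.462,.0815,.08]);u=int(u*6);v=int(v*6);cv2.imwrite("pics/rel.png",im[v-250:v+250,u-300:u+300])
plan([]);barfit("scene")
```

```text
clock 21.7 pos [0.4611 0.0844 0.0925] yaw -2.999 F [ 0.3  8.  -1.6] g 0.0627
end [0.46106757 0.08442711 0.09246265] -2.9986833096634236
scene bar ang 0.09 rel -0.051 109 z pct [0.1482 0.1501 0.1521]
```

View pics/rel.png

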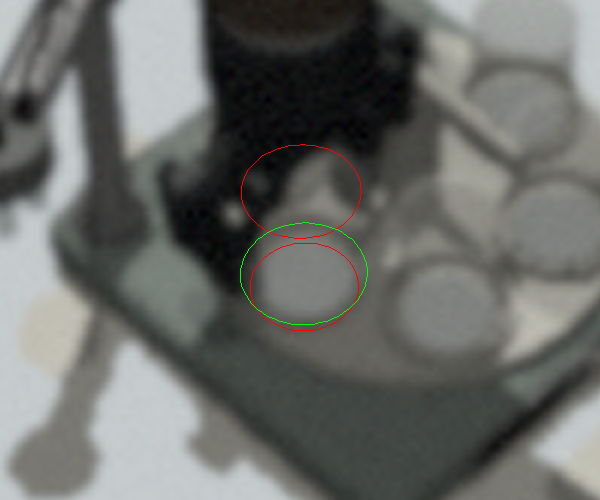

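The opening finger presses on the column or bar with about 8 N. I'll close slightly to relieve it, then rise.

Request:
play_rows(
  plan=[0,0,0,0,0,0,0,0,0,0,0,0,0,0,0,0,0,0],
  hand=67,
)

```text
clock: 22.12
eef_pos: [0.4614, 0.0824, 0.0927]
tool_rot: [-0.07, 0.998, 0.0, -0.001]
ft_force: [0.0, 1.9, -1.5]
grip_width: 0.0576
```

Run:
```python
from h import *
c=bot.camera("scene");im=cv2.resize(c["frame"],None,fx=6,fy=6,interpolation=cv2.INTER_CUBIC)
u,v=proj(c,[.462,.0815,.08]);u=int(u*6);v=int(v*6);cv2.imwrite("pics/rel2.png",im[v-250:v+250,u-300:u+300])
plan([])
```

```text
clock 22.175 pos [0.4614 0.0824 0.0927] yaw -3.001 F [ 0.2  2.9 -1.2] g 0.0573
end [0.46143984 0.08241201 0.09272711] -3.000604556498732
```

View pics/rel2.png

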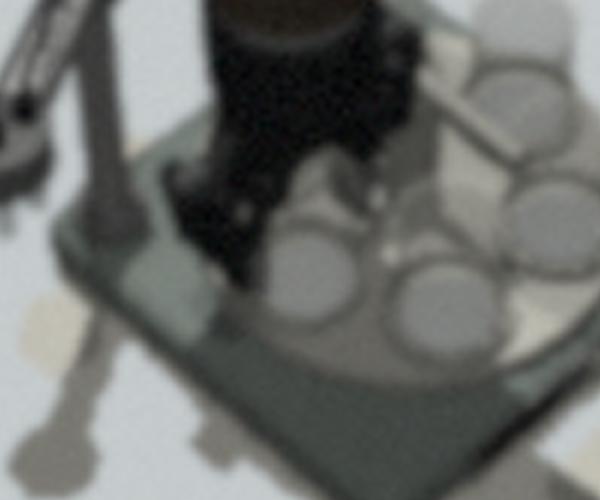

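Request:
play_rows(
  plan=[0,0.7,-1,0,0,0,0,0,-5,0,0,0,0,0,-8,0,0,0,0,0,0,0,0,0],
)

```text
clock: 22.68
eef_pos: [0.4628, 0.0829, 0.1081]
tool_rot: [-0.07, 0.998, -0.0, 0.001]
ft_force: [0.4, -1.2, -0.2]
grip_width: 0.057
```

Run:
```python
from h import *
c=bot.camera("scene");im=cv2.resize(c["frame"],None,fx=6,fy=6,interpolation=cv2.INTER_CUBIC)
u,v=proj(c,[.462,.0815,.08]);u=int(u*6);v=int(v*6);cv2.imwrite("pics/rel3.png",im[v-250:v+250,u-300:u+300])
plan([])
```

```text
clock 22.725 pos [0.4624 0.0829 0.1077] yaw -3.001 F [-0.2  0.2  0.7] g 0.0576
end [0.46242762 0.08288473 0.1076733 ] -3.000768186172344
```

View pics/rel3.png

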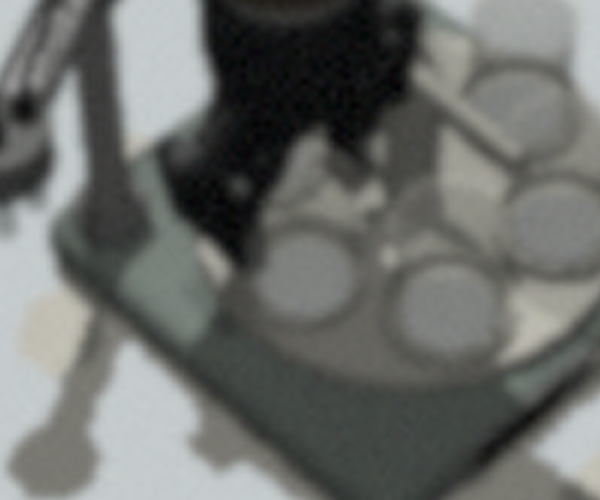

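The force has gone and the beaker stays put with its foot at (308,275). I'll rise clear.

Request:
play_rows(
  plan=[0,0,-8,0,0,0,0,0,-12,0,0,0,0,0,-20,0,0,0,0,0,-30,0,0,0,0,0,-35,0,0,0,0,0,-40,0,0,0,0,0,-40,0,0,0,0,0,0,0,0,0],
)

```text
clock: 23.72
eef_pos: [0.4637, 0.0834, 0.2962]
tool_rot: [-0.07, 0.998, 0.001, 0.004]
ft_force: [-0.3, -0.1, -0.3]
grip_width: 0.0571
```

Run:
```python
from h import *
c=bot.camera("scene");im=cv2.resize(c["frame"],None,fx=6,fy=6,interpolation=cv2.INTER_CUBIC)
for rad,z,col in((.025,.055,(0,0,255)),(.0265,.125,(0,0,255))):
    P=[proj(c,[.462+rad*np.cos(a),.0815+rad*np.sin(a),z]) for a in np.linspace(0,2*np.pi,60)]
    cv2.polylines(im,[((np.array(P)+.5)*6).astype(int)],True,col,1)
u,v=proj(c,[.462,.0815,.08]);u=int(u*6);v=int(v*6);cv2.imwrite("pics/rel4.png",im[v-250:v+250,u-300:u+300])
barfit("scene")
W=cloud(c);m=(np.hypot(W[...,0]-.462,W[...,1]-.0815)<.034)&(W[...,2]>.105)&(W[...,2]<.135);q=W[m];print(m.sum(),q.min(0),q.max(0),cv2.minEnclosingCircle((q[:,:2]*1000).astype(np.float32)))
plan([])
```

```text
scene bar ang 0.11 rel -0.031 200 z pct [0.1481 0.1503 0.1522]
202 [0.43395114 0.05403954 0.10522481] [0.48830016 0.10613992 0.13127231] ((460.7842102050781, 78.61295318603516), 29.248554229736328)
clock 23.825 pos [0.4618 0.083  0.2924] yaw -3.001 F [ 0.   0.6 -0.6] g 0.0572
end [0.4618404  0.08300569 0.2924121 ] -3.000555037805025
```

View pics/rel4.png

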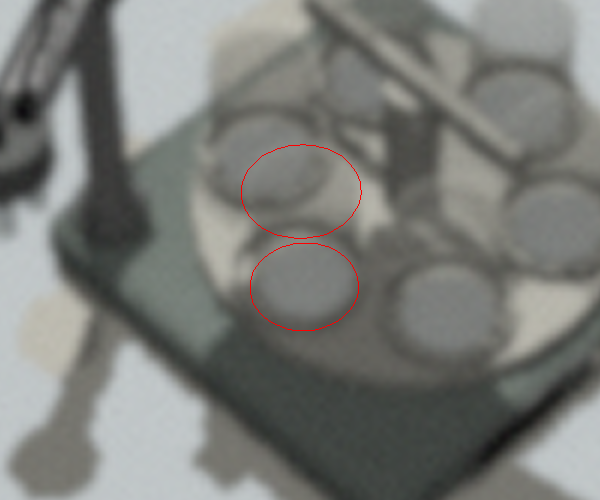

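The beaker stands in the place at (303,285), where predicted, and the rack is still home. Now I close the gripper, go to the far side of the head and swing it back in.

Run:
```python
from h import *
y=-3.0005
a=arc(-.95,.065,-.047,.30)
plan([(*a,y,40),(*a[:2],.219,y,30)])
print()
s=(*a[:2],.219,y)
plan([(*arc(-.95,.065,-.026,.219),y,7)]+[(*arc(t,.065,-.026,.219),y) for t in np.arange(-.85,.36,.1)],start=s)
```

```text
clock 23.825 pos [0.4618 0.083  0.2924] yaw -3.001 F [ 0.   0.6 -0.6] g 0.0572
7 rows: -27.9, 26.3, -1.9, 0, 0, 0, -27.8, 26.2, -1.9, 0, 0, 0, -27.9, 26.3, -1.9, 0, 0, 0, -27.9, 26.3, -1.9, 0, 0, 0, 0, 0, 27, 0, 0, 0, 0, 0, 27, 0, 0, 0, 0, 0, 27, 0, 0, 0
end [0.55745932 0.20273573 0.2190121 ] -3.000555037805025

clock 23.825 pos [0.4618 0.083  0.2924] yaw -3.001 F [ 0.   0.6 -0.6] g 0.0572
16 rows: 6.2, -3.2, 0, 0, 0, 0, 6.2, -3.3, 0, 0, 0, 0, 6.2, -3.2, 0, 0, 0, 0, 6.9, -1, 0, 0, 0, 0, 6.8, -1.8, 0, 0, 0, 0, 6.6, -2.4, 0, 0, 0, 0, 6.3, -3, 0, 0, 0, 0, 6, -3.6, 0, 0, 0, 0, 5.6, -4.3, 0, 0, 0, 0, 5.1, -4.7, 0, 0, 0, 0, 4.6, -5.3, 0, 0, 0, 0, 4.1, -5.7, 0, 0, 0, 0, 3.5, -6, 0, 0, 0, 0, 2.8, -6.4, 0, 0, 0, 0, 2.2, -6.7, 0, 0, 0, 0, 1.6, -6.8, 0, 0, 0, 0
end [0.48700117 0.12463243 0.219     ] -3.0005
```

Request:
play_rows(
  plan=[-28,26,-5,0,0,0,-28,26.5,-5,0,0,0,-28,26,0,0,0,0,-28,26.5,0,0,0,0,0,0,0,0,0,0],
  hand=0,
)

```text
clock: 24.45
eef_pos: [0.5581, 0.2043, 0.2985]
tool_rot: [-0.072, 0.997, -0.001, -0.003]
ft_force: [0.1, -0.4, -0.3]
grip_width: -0.0001
```

Run:
```python
from h import *
c=bot.camera("scene");cv2.imwrite("pics/s20.png",cv2.resize(c["frame"][130:330,200:400],None,fx=3,fy=3))
y=-3.0005
a=arc(-.95,.065,-.047,.30)
plan([(*a[:2],.219,y,30)]);tilt()
```

```text
clock 24.5 pos [0.5574 0.2031 0.2992] yaw -2.999 F [0.3 0.3 0.4] g 0.0002
3 rows: 0, -0.1, 26.7, 0, 0, 0, 0, -0.2, 26.8, 0, 0, 0.001, 0, -0.1, 26.7, 0, 0, 0
end [0.55742307 0.20271254 0.21898986] -3.000181511893068
level rotvec [-0.0012 -0.0051  0.    ] j [ 0.35  0.43  0.41  1.56 -0.    0.21]
```

View pics/s20.png

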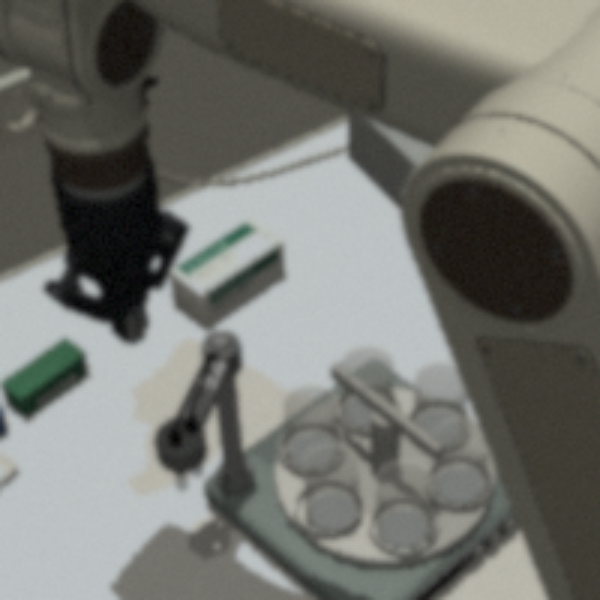

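The finger is behind the head on its far side. I'll descend and sweep most of the way.

Request:
play_rows(
  plan=[0,0,27,0,0,0,0,0,27,0,0,0,0,0,26,0,0,0,6,-3,0,0,0,0,6,-3,0,0,0,0,6,-3,0,0,0,0,7,-1,0,0,0,0,7,-2,0,0,0,0,6.5,-2.5,0,0,0,0,6.5,-3,0,0,0,0,6,-3.5,0,0,0,0,5.5,-4.5,0,0,0,0,5,-4.5,0,0,0,0,4.5,-5.5,0,0,0,0,4,-5.5,0,0,0,0,3.5,-6,0,0,0,0],
)

```text
clock: 26.5
eef_pos: [0.4915, 0.1454, 0.2219]
tool_rot: [-0.07, 0.998, 0.0, -0.0]
ft_force: [1.0, 0.8, -0.3]
grip_width: 0.0001
```

```bash
cat >> h.py <<'E'
def headfit(c):
    W=cloud(c);z=W[...,2];d=W[...,:2]-POST;r=np.hypot(d[...,0],d[...,1])
    m=(z>.2)&(z<.232)&(r<.13)&(r>.02);P=-d[m]
    A=np.arange(-1.2,.7,.01);s=[((abs(-np.sin(a)*P[:,0]+np.cos(a)*P[:,1])<.011)&(np.cos(a)*P[:,0]+np.sin(a)*P[:,1]>0)).sum() for a in A]
    a=A[int(np.argmax(s))];print("head line",a,"head",YC+.273-a,max(s))
E
python3 - <<'E'
from h import *
c=bot.camera("scene");cv2.imwrite("pics/s21.png",cv2.resize(c["frame"][130:330,200:400],None,fx=3,fy=3));headfit(c)
y=-3.0005
plan([(*arc(t,.065,-.024,.219),y) for t in np.arange(.1,.43,.08)]);tilt()
E
```

```text
head line -0.06999999999999895 head 0.48439999999999894 214
clock 26.55 pos [0.4911 0.1446 0.2219] yaw -3.001 F [-0.6 -0.5 -0.4] g 0.0002
5 rows: 1.8, -4.5, 2.9, 0, 0, -0.001, 1.9, -5.2, 0, 0, 0, 0, 1.5, -5.3, 0, 0, 0, 0, 1.1, -5.4, 0, 0, 0, 0, 0.6, -5.5, 0, 0, 0, 0
end [0.48789141 0.11794071 0.21898668] -3.000307086436951
level rotvec [-0.0008 -0.0011  0.    ] j [ 0.29  0.27 -0.    1.29 -0.    0.15]
```

View pics/s21.png

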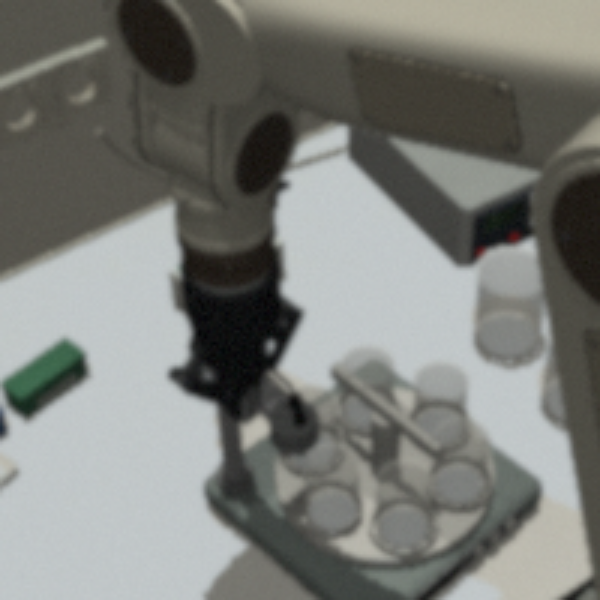

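Request:
play_rows(
  plan=[2,-5,0,0,0,0,2,-5,0,0,0,0,1.5,-5,0,0,0,0,0,0,0,0,0,0],
)

```text
clock: 27.05
eef_pos: [0.4882, 0.1295, 0.2218]
tool_rot: [-0.07, 0.998, -0.0, -0.0]
ft_force: [-0.1, 0.1, -0.6]
grip_width: 0.0001
```

Request:
play_rows(
  plan=[1,-3,0,0,0,0,0.5,-2,0,0,0,0],
)

```text
clock: 27.3
eef_pos: [0.4876, 0.125, 0.2219]
tool_rot: [-0.071, 0.998, 0.0, -0.0]
ft_force: [-0.1, 0.3, -0.2]
grip_width: -0.0003
```

Request:
play_rows(
  plan=[0,-2,0,0,0,0,0,0,0,0,0,0],
)

```text
clock: 27.55
eef_pos: [0.4879, 0.1228, 0.2219]
tool_rot: [-0.07, 0.998, -0.0, -0.0]
ft_force: [0.3, -0.2, 0.3]
grip_width: 0.0002
```

Run:
```python
from h import *
c=bot.camera("scene");cv2.imwrite("pics/s22.png",cv2.resize(c["frame"][130:330,200:400],None,fx=3,fy=3));headfit(c)
y=-3.0005
plan([(*arc(t,.065,-.024,.219),y) for t in np.arange(.34,.43,.08)]);tilt()
```

```text
head line 0.26000000000000134 head 0.15439999999999865 219
clock 27.6 pos [0.4878 0.1229 0.2219] yaw -3.001 F [0.4 0.1 0.5] g -0.0002
2 rows: 0, 0.6, 2.9, 0, 0, 0, 0.7, -5.5, 0, 0, 0, 0
end [0.48784035 0.11791658 0.21898328] -3.0007075017202287
level rotvec [-0.0002 -0.0004  0.    ] j [ 0.25  0.26 -0.03  1.29 -0.    0.11]
```

View pics/s22.png

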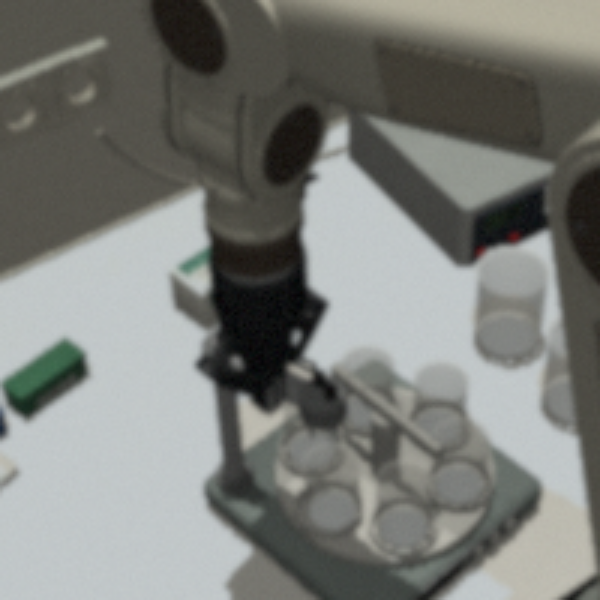

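Request:
play_rows(
  plan=[0.3,-2,0,0,0,0,0.3,-2,0,0,0,0],
)

```text
clock: 27.85
eef_pos: [0.488, 0.1196, 0.222]
tool_rot: [-0.071, 0.997, 0.001, 0.0]
ft_force: [1.0, 6.4, -1.1]
grip_width: 0.0001
```

Request:
play_rows(
  plan=[0.2,-1.5,0,0,0,0,0.2,-1,0,0,0,0],
)

```text
clock: 28.1
eef_pos: [0.488, 0.1192, 0.2221]
tool_rot: [-0.071, 0.997, 0.003, 0.0]
ft_force: [0.3, 10.4, -0.9]
grip_width: 0.0
```

Request:
play_rows(
  plan=[0.2,-1,0,0,0,0,0,-1,0,0,0,0],
)

```text
clock: 28.35
eef_pos: [0.4881, 0.1189, 0.2221]
tool_rot: [-0.072, 0.997, 0.005, 0.0]
ft_force: [0.8, 15.5, -1.4]
grip_width: -0.0002
```

Run:
```python
from h import *
c=bot.camera("scene");cv2.imwrite("pics/s23.png",cv2.resize(c["frame"][130:330,200:400],None,fx=3,fy=3));headfit(c)
plan([])
```

```text
head line 0.3100000000000014 head 0.1043999999999986 216
clock 28.4 pos [0.4881 0.119  0.2221] yaw -2.997 F [ 1.4 13.7 -1.4] g 0.0001
end [0.48809154 0.11898219 0.22212729] -2.997282972687303
```

View pics/s23.png

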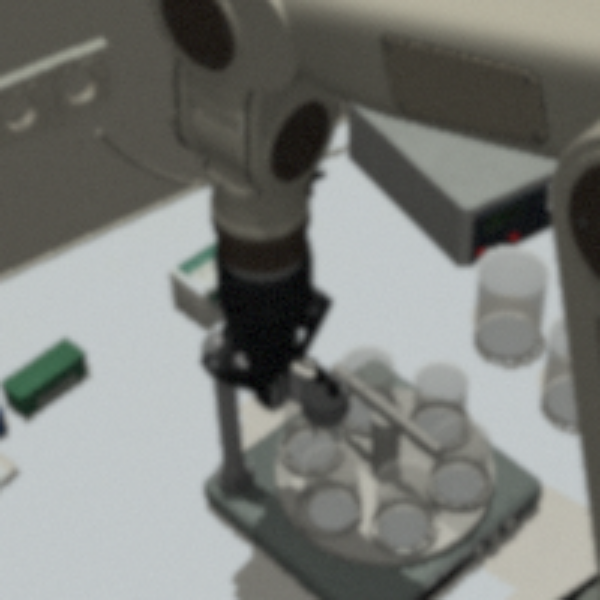

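The force rises steeply at the predicted stop pose, so the head is against its stop. I'll back off and check.

Request:
play_rows(
  plan=[0,4,0,0,0,0,0,6,0,0,0,0,0,15,0,0,0,0,0,20,-20,0,0,0,0,20,-40,0,0,0,0,10,-45,0,0,0,30,0,-20,0,0,0,45,0,0,0,0,0,50,0,0,0,0,0,40,0,0,0,0,0,0,0,0,0,0,0],
)

```text
clock: 29.78
eef_pos: [0.3118, 0.1652, 0.3477]
tool_rot: [-0.071, 0.997, 0.0, 0.0]
ft_force: [0.2, 0.3, 1.1]
grip_width: -0.0002
```

Run:
```python
from h import *
for n in("scene","top"):
    c=barfit(n);headfit(c);im=cv2.resize(c["frame"],None,fx=4,fy=4,interpolation=cv2.INTER_CUBIC)
    W=cloud(c);m=(np.hypot(W[...,0]-.462,W[...,1]-.0815)<.034)&(W[...,2]>.105)&(W[...,2]<.135);q=W[m];print(m.sum(),len(q) and (q.min(0),q.max(0)))
    for rad,z,col in((.025,.055,(0,0,255)),(.0265,.125,(0,0,255))):
        P=[proj(c,[.462+rad*np.cos(a),.0815+rad*np.sin(a),z]) for a in np.linspace(0,2*np.pi,60)]
        cv2.polylines(im,[((np.array(P)+.5)*4).astype(int)],True,col,1)
    for r,zz in((0,.233),(.07,.224),(.104,.227)):   # ideal head=0 line
        u,v=proj(c,[POST[0]-r*np.cos(.414),POST[1]-r*np.sin(.414),zz]);cv2.circle(im,(int(u*4),int(v*4)),3,(0,255,0),-1)
    u,v=proj(c,[*SP,.1]);u=int(u*4);v=int(v*4);cv2.imwrite(f"pics/fin_{n}.png",im[max(v-280,0):v+280,max(u-350,0):u+350])
plan([])
```

```text
scene bar ang 0.08 rel -0.061 97 z pct [0.1476 0.1496 0.1515]
head line 0.3000000000000014 head 0.11439999999999861 199
115 (array([0.4343711 , 0.06481585, 0.10521311]), array([0.48943072, 0.10554175, 0.12992007]))
top bar ang 0.12 rel -0.021 187 z pct [0.149  0.1508 0.1526]
head line 0.40000000000000147 head 0.014399999999998525 225
53 (array([0.43622066, 0.05307016, 0.10655803]), array([0.48337663, 0.10378135, 0.13001729]))
clock 29.875 pos [0.3142 0.1658 0.3474] yaw -3.0 F [-0.5  0.1  0.6] g 0.0002
end [0.31418342 0.16582387 0.34738105] -3.00000621865313
```

View pics/fin_scene.png

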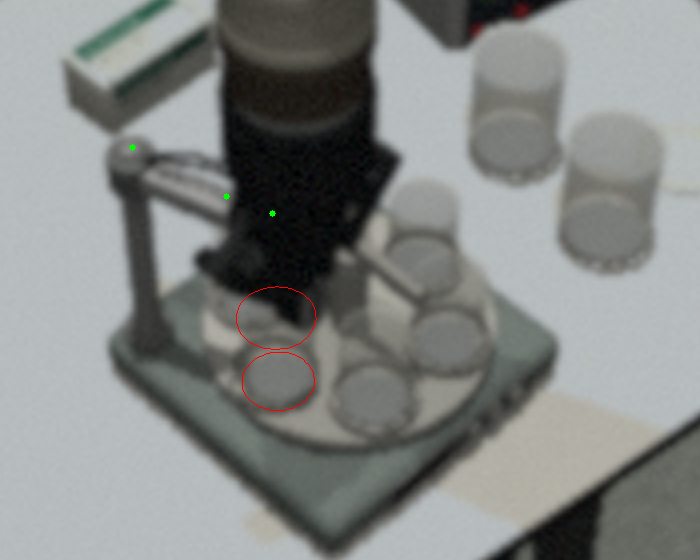

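View pics/fin_top.png

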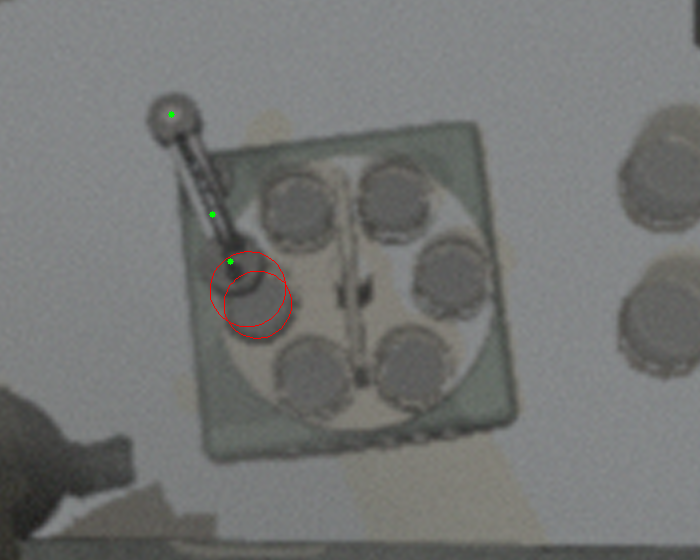

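The unobstructed top view shows the head fit at 0.014 rad, the beaker in its place, and the rack home (bar top 0.150, angle within 0.02 rad). The robot is clear, so I'm handing in.

```bash
python3 -c "
from workcell import bot
print(bot.job_done(), bot.get_obs()['clock'])"
```

```text
the job is handed in; nothing more can be done
the job is handed in; nothing more can be done
```

The job is handed in, after about 30 s of the 67 s allowed; no verdict is reported. I swung the head out to about 1.36 rad and turned the rack clockwise by bar end a until it dropped. I then stood the 70 mm beaker in the empty place and swung the head back in until the push force rose to about 15 N at the expected stop position.

**Last checks, top view:**
- **Rack:** it is home, with the bar top at 0.150 m (expected 0.149 m) and about 0.02 rad from the changer's axis.
- **Beaker:** it stands upright in the empty place, and its outline matches the predicted circles to about 1–2 mm.
- **Head:** the fit gives about 0.014 rad from its stop.
- **Robot:** it is clear of everything.

**What disagreed or went wrong:**
- **Scene view:** its fits gave the head at about 0.11 rad and the bar at -0.06 rad. The gripper hid both in that view, so I went by the top view and the contact force.
- **Joint 6 limit:** the wrist ran into this limit once during the first head sweep. I corrected it by turning back.
- **Opening finger:** while releasing the beaker, one finger pressed on the handle column or bar with about 8 N. I closed the gripper slightly to relieve it, and the rack and beaker stayed in place.
- **Bystanders:** I made no separate final measurement of these; I planned no move near them.

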